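Re-cam the carton creaser on the packing bench

TASK

Set up the bench carton creaser: slide its keeper arm fully open, stack every cam lying on the table onto the flatted spindle, hub up, each turned so that its D-bore matches the flat and goes fully home. Then slide the keeper arm fully shut over the stack and lock it by taking the pin from its stand and pushing it down through the arm's hole into the bracket until its head rests on the arm. Let go of everything, and leave the carton, the tape core and the mug where they stand.

Things in the scene. Friction and masses are not known exactly. Their poses are not given: they have to be found in the camera images.
- machine: fixed grey creaser base plate, 215 x 235 mm, 15 mm thick (own x -105 to 110, y -70 to 165 mm). Origin under the spindle's axis on the table. The steel spindle stands at x = 0, y = 0; a slide rail, 27 mm high, runs along y at x = 85 mm; a bracket block 34 x 34 mm, top at 80 mm, at x = -80 mm, y = 0; a green gearbox at x -55 to 45, y 99 to 161 mm, top at 74 mm
- spindle_foot (a point): on the spindle's axis at the base plate's top (15 mm above the table), where the lowest cam's underside rests; axes as the machine's. The spindle is 60 mm tall, D-shaped: radius 12 mm, with its flat 5 mm from the axis on the +x side of this frame; the top 8 mm taper to radius 9.5 mm, flat at 2.5 mm. A cam goes down only with its x axis along this x axis (within about 6 degrees); each further cam rests on the hub below, 15 mm higher
- spindle_top (a point): centre of the spindle's top end, 75 mm above the table
- keeper (a joint): slide of the keeper arm along the machine's +y: 0 = fully shut against its stop (arm over the spindle), 0.130 = fully open against its stop; about 2 N of friction, stays where it is left. The arm is a steel bar 30 mm wide, 8 mm thick, underside 85 and top 93 mm above the table, from its carriage at machine x = 85 mm across to x = -98 mm
- keeper_grip (a point): middle of the black grip block on top of the keeper arm: 32 mm along machine x, 14 mm along y, 32 mm high (93 to 125 mm above the table); axes as the machine's; moves with the arm
- keeper_hole (a point): centre, at the arm's top face, of the upright 11 mm hole through the free end of the keeper arm (8 mm thick there); moves with the arm and lies right over the bracket hole when the arm is shut
- bracket_hole (a point): centre of the mouth of the fixed upright 11 mm hole in the bracket block, 80 mm above the table, 36 mm deep
- cam1: loose grey plastic cam, one of up to four alike, lying hub up: a flat disc 5 mm thick, radius 30 mm, with one rounded nose that reaches 44 mm along its own +x; on it a square hub 40 x 40 mm (sides along its x and y) from 5 to 15 mm height; through all 15 mm runs a D-shaped bore of radius 13.2 mm whose flat lies 6.3 mm from the axis on the +x side (the nose's side). Origin on the bore's axis at the underside, z up. 90 g or so. None if absent
- cam2: loose grey plastic cam, one of up to four alike, lying hub up: a flat disc 5 mm thick, radius 30 mm, with one rounded nose that reaches 44 mm along its own +x; on it a square hub 40 x 40 mm (sides along its x and y) from 5 to 15 mm height; through all 15 mm runs a D-shaped bore of radius 13.2 mm whose flat lies 6.3 mm from the axis on the +x side (the nose's side). Origin on the bore's axis at the underside, z up. 90 g or so. None if absent
- cam3: loose grey plastic cam, one of up to four alike, lying hub up: a flat disc 5 mm thick, radius 30 mm, with one rounded nose that reaches 44 mm along its own +x; on it a square hub 40 x 40 mm (sides along its x and y) from 5 to 15 mm height; through all 15 mm runs a D-shaped bore of radius 13.2 mm whose flat lies 6.3 mm from the axis on the +x side (the nose's side). Origin on the bore's axis at the underside, z up. 90 g or so. None if absent
- cam4: loose grey plastic cam, one of up to four alike, lying hub up: a flat disc 5 mm thick, radius 30 mm, with one rounded nose that reaches 44 mm along its own +x; on it a square hub 40 x 40 mm (sides along its x and y) from 5 to 15 mm height; through all 15 mm runs a D-shaped bore of radius 13.2 mm whose flat lies 6.3 mm from the axis on the +x side (the nose's side). Origin on the bore's axis at the underside, z up. 90 g or so. None if absent
- pin: loose lock pin, 71 mm long, standing point down: steel shank 8 mm thick and 45 mm long, tapered to 4 mm over its lowest 6 mm, under a round black head 24 mm in diameter and 26 mm tall. Origin at the tip of the shank, z up towards the head. Stands in its stand with the head's underside on the stand's top. About 60 g
- pin_stand: fixed wooden block 56 x 56 mm, 54 mm tall, with an upright 13 mm hole 50 mm deep in its middle, holding the pin. Origin at the centre of its underside
- carton: bystander: closed brown carton 130 x 90 x 65 mm, origin at the centre of its underside
- tape_core: bystander: empty cardboard tape core, a ring 90 mm across and 25 mm high, lying flat, origin at the centre of its underside
- mug: bystander: white mug, 80 mm across and 90 mm high, origin at the centre of its underside
There are look-alikes about, which are no part of the job. Of the things that look like the pin_stand, take the one that is farthest to the robot's left at the start. What is shaped like the cam1 but orange is not meant.

How it is judged:
On the way, in this order (a step that is already met when the one before it is completed fails the run):
1. the keeper arm is slid fully open (within 15 mm of its stop) (value of joint keeper above 0.115 m), for 0.2 s.
2. every cam is stacked on the spindle, hub up, flat to flat and fully home (horizontal distance between each of cam1, cam2, cam3, cam4 and spindle_foot below 0.003 m and angle between each of cam1, cam2, cam3, cam4's own z axis and vertical below 0.06 rad and angle between the x axis of each of cam1, cam2, cam3, cam4 and the x axis of spindle_foot, either way round below 0.2 rad and z of each of cam1, cam2, cam3, cam4 in the frame of spindle_foot below 0.048 m and (z of cam1 in the frame of spindle_foot below 0.003 m or distance between cam1 and cam2 below 0.0175 m or distance between cam1 and cam3 below 0.0175 m or distance between cam1 and cam4 below 0.0175 m) and (z of cam2 in the frame of spindle_foot below 0.003 m or distance between cam2 and cam1 below 0.0175 m or distance between cam2 and cam3 below 0.0175 m or distance between cam2 and cam4 below 0.0175 m) and (z of cam3 in the frame of spindle_foot below 0.003 m or distance between cam3 and cam1 below 0.0175 m or distance between cam3 and cam2 below 0.0175 m or distance between cam3 and cam4 below 0.0175 m) and (z of cam4 in the frame of spindle_foot below 0.003 m or distance between cam4 and cam1 below 0.0175 m or distance between cam4 and cam2 below 0.0175 m or distance between cam4 and cam3 below 0.0175 m) and z of any of cam1, cam2, cam3, cam4 in the frame of spindle_foot below 0.003 m), for 0.2 s.
3. the keeper arm is fully shut over the stack (within 4 mm of its stop) (all of step 2 and value of joint keeper below 0.004 m), for 0.2 s.
At the end, for the whole second after the job is handed in: cams: axis within 3 mm of the spindle's, hub up within 0.06 rad, x along the spindle's within 0.2 rad, each home on the plate or cam below within 3 mm; arm shut within 4 mm; pin upright within 0.08 rad, tip within 4 mm of the bracket hole's axis and 29 mm or more below its mouth; all at rest (all of step 3 and horizontal distance between pin and bracket_hole below 0.004 m and angle between pin's own z axis and vertical below 0.08 rad and z of pin in the frame of bracket_hole below -0.029 m and linear speed of each of cam1, cam2, cam3, cam4, pin below 0.02 m/s); the robot touches nothing.
It fails at once if the carton is pushed more than 30 mm from its place (distance of carton from where it was at the start of the episode above 0.03 m).
It fails at once if the tape core is pushed more than 30 mm from its place (distance of tape_core from where it was at the start of the episode above 0.03 m).
It fails at once if the mug is pushed more than 30 mm from its place (distance of mug from where it was at the start of the episode above 0.03 m).
Of cam1, cam2, cam3, cam4 only 3 to 4 are there at a start; the rules pass over those that are not, and their reading is None.
At some moment in a run one of cam1, cam2, cam3, cam4 may be knocked a few centimetres aside while the robot is not near it.
It also fails if it takes over 210 s, if anything falls off the work surface, if the arm or the gripper's body presses on something with over 40 N, if the wrist force passes 120 N, or if a joint passes its speed limit or range.

ROBOT

A 6-joint arm with a two-finger parallel gripper is mounted at the origin on the work surface. World frame = base frame: x ahead of the robot, y to its left, z up, the work surface at z = 0. Lengths are in m, angles in rad, forces in N, time in s.
With the tool pointing down it reaches from about 0.375 to 0.75 m from the base axis. Payload 9 kg.
Tool frame: the origin (TCP) lies on the centre line of the jaws, within the pads' length; the fingertips stand 8 mm ahead of it and the grasp point (between the pads) lies 11 mm behind it; z points along the fingers, y is the line along which they close (so a half turn about z gives the same grasp; the last joint's range is limited). The gripper opens to 85 mm and grips with 20 to 120 N. Pads are 22 mm wide; open, the fingers measure 114 mm over their backs; the gripper's body (76 mm by 85 mm) begins 54 mm behind the grasp point. The pads swing forward as they close: fully open they stand 13 mm farther back than shut.
Start: joints at [-1.437, 0.104, 0.097, 1.564, 0, 1.353], TCP at [0.207, -0.563, 0.239] pointing down, gripper open.
Joint ranges: [-2.99, 2.99], [-0.84, 1.86], [-1.1, 1.16], [-1.84, 2.11], [-1.51, 1.56], [-3.14, 3.14]. Speed limits (rad/s): [2.22, 2.22, 2.57, 3.14, 3.14, 3.14].

INTERFACE

Orientations are given as a 3x3 rotation matrix whose columns are the frame's x, y, z axes.
In Python, from cell import state, read_camera, calibration, job_done gives the robot as it stands.
- The arm moves only by the shell command python3 -m creep 'ROWS'. ROWS is JSON, a list of rows, each an object of numbers: "tx", "ty", "tz": the shift along the tool's x, y, z as a fraction of full scale; "rx", "ry", "rz": the turn, a rotation vector about the tool's x, y, z as a fraction of full scale; "gripper": the gripper command: -1 is fully open, 1 is shut, values between are in proportion. In form: [{"tx": .., "ty": .., "tz": .., "rx": .., "ry": .., "rz": .., "gripper": ..}, ...]. A call has 1 to 12 rows; each row shifts and turns the commanded pose from where the row before left it, along the tool's axes as they then stand; what a row does not reach is not made up. Full scale, the value 1, is 0.04 m for a shift and 0.1 rad for a turn. A row lasts 1/10 s, in which the tool goes at most 50 mm and 8.59 degrees, less where a joint would pass 70% of its speed; a pose out of reach is approached as far as the arm can. A call with a number of a shift or a turn outside -1 to 1 is refused whole. A call with a gripper value outside its range is refused whole. The fingers move at their own pace and stop on an object; the grip force is fixed at half the most. Time passes only in rows, so rows that do not move let the fingers close. It gives the time, the measured TCP pose, the force, the opening and the grip force at its end, in the units of the state.
- state(): the state, without advancing time (a new reading comes with each control period).
- read_camera(name): name is "side" or "top"; returns the picture (420x560x3 uint8, red, green, blue); there is no depth.
- calibration(name): a dict with "fx", "fy", "cx", "cy" (pixels), "rvec" (rotation vector, rad) and "tvec" (3), from world to camera coordinates, as OpenCV has them. Camera axes: x right, y down, z forward; pixel columns grow to the right and rows downward; lengths in m; the calibration is good to about 2 mm. A picture is of the moment at which its call begins. calibration takes no time and is no camera call.
- job_done(): hands the job in; it is judged then, once.
The state is a dict: "t": time; "joint_pos": joint angles; "dq": joint speeds; "tau": joint torques, N m; "tool_pos": TCP position; "eef_rot": TCP orientation; "force": force on the tool from outside, world axes, zero at the start; "ft_torque": the same for the moment, N m; "width": finger opening in m; "grasp_force": force on a finger pad.
Only numpy, scipy, OpenCV 4.12 (cv2) and the standard library are available. Lean on these libraries where they do the work, as an engineer would, in place of code of your own. Each camera call takes 0.05 s, during which the arm holds its last target. There are 200 camera calls.

## Working session

There is one attempt and no reset: what is moved stays moved. The work goes in short steps, Python scripts to look and compute and a shell command to move; the robot and the scene stay as the last step left them, time stands still between calls to the robot, and variables do not carry over. Pictures are saved under pics/ and viewed, at most 14 in all, crops included, and the job is handed in when it is done.

```bash
ls; mkdir -p pics
cat > h.py <<'E'
import numpy as np, cv2, json
from cell import state, read_camera, calibration
def cal(n):
    c=calibration(n);R=cv2.Rodrigues(np.array(c["rvec"],float))[0];return c,R,np.array(c["tvec"],float).ravel()
def ray(n,u,v):
    c,R,t=cal(n);d=R.T@np.array([(u-c["cx"])/c["fx"],(v-c["cy"])/c["fy"],1]);return -R.T@t,d
def onz(n,u,v,z):
    o,d=ray(n,u,v);return o+d*(z-o[2])/d[2]
def px(n,p):
    c,R,t=cal(n);q=R@np.array(p,float)+t;return np.array([c["fx"]*q[0]/q[2]+c["cx"],c["fy"]*q[1]/q[2]+c["cy"]])
def snap(n,f):
    im=read_camera(n)[:,:,::-1].copy();cv2.imwrite(f"pics/{f}.png",im);return im
E
python3 - <<'E'
from h import *
for n in("top","side"):
    snap(n,n+"0");c,R,t=cal(n);print(n,c["fx"],c["cx"],c["cy"],(-R.T@t).round(3),R.round(2).tolist())
s=state();print(s["t"],s["tool_pos"],np.round(s["eef_rot"],3).tolist(),s["width"])
E
```

```text
pics
top 484.3984060696339 283.5053014194583 206.2048870533033 [ 0.358 -0.017  1.397] [[-0.0, -1.0, 0.01], [-1.0, 0.0, -0.09], [0.09, -0.01, -1.0]]
side 473.5743269592212 276.50031051485763 215.24604340414177 [-0.163  0.751  1.113] [[-0.76, -0.65, 0.02], [-0.47, 0.54, -0.7], [0.44, -0.54, -0.72]]
0.1 [ 0.20670128 -0.56295753  0.23860052] [[0.939, 0.345, -0.0], [0.345, -0.939, 0.001], [0.0, -0.001, -1.0]] 0.08571004508141145
```

View pics/top0.png

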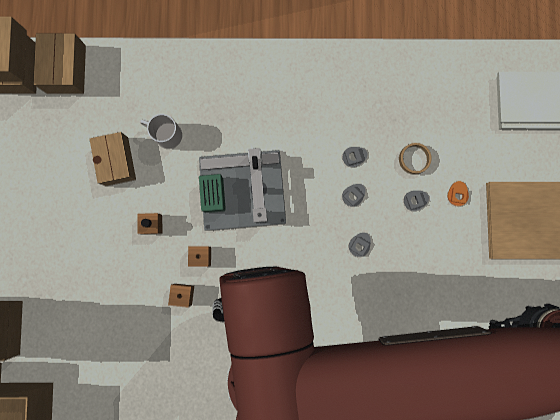

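View pics/side0.png

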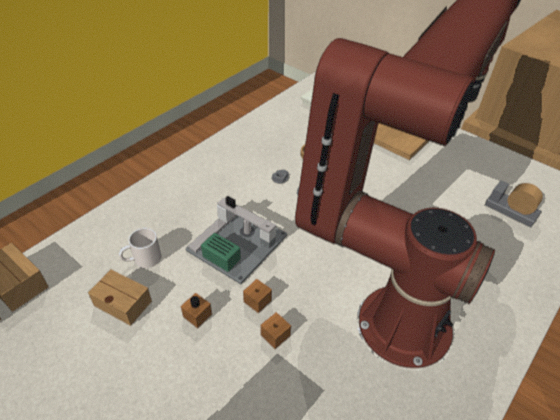

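Top view: machine at (245,190) with the arm at (258,185) and its grip at (256,160). There are four grey cams at (354,156), (354,195), (416,200) and (360,244); the one at (459,193) is orange, so it is not meant. The stand look-alikes are at (148,223), (199,256) and (180,295). The leftmost, (148,223), also holds the black-headed pin, so it fits. I'll confirm these in an enlarged crop.

Run:
```python
from h import *
im=cv2.imread("pics/top0.png")
a=cv2.resize(im[140:310,130:300],(595,595),interpolation=cv2.INTER_CUBIC);cv2.imwrite("pics/c1.png",a)
b=cv2.resize(im[140:260,335:475],(700,600),interpolation=cv2.INTER_CUBIC);cv2.imwrite("pics/c2.png",b)
hsv=cv2.cvtColor(im,cv2.COLOR_BGR2HSV)
for (u,v) in [(354,156),(354,195),(416,200),(360,244),(459,193)]: print(hsv[v-9:v+10:3,u-9].tolist() if 0 else hsv[v+4,u-7:u+8:3].tolist())
print(hsv[220,320].tolist(), hsv[160,318].tolist())
```

```text
[[90, 7, 75], [100, 8, 99], [17, 16, 112], [100, 8, 101], [105, 5, 97]]
[[110, 8, 96], [45, 5, 109], [23, 20, 116], [90, 3, 99], [105, 6, 87]]
[[110, 10, 75], [90, 5, 105], [26, 16, 112], [105, 10, 101], [105, 10, 103]]
[[100, 8, 102], [23, 18, 126], [23, 18, 115], [26, 20, 183], [90, 7, 103]]
[[12, 178, 150], [14, 137, 156], [36, 11, 115], [60, 9, 175], [13, 174, 177]]
[41, 16, 180] [45, 14, 182]
```

View pics/c1.png

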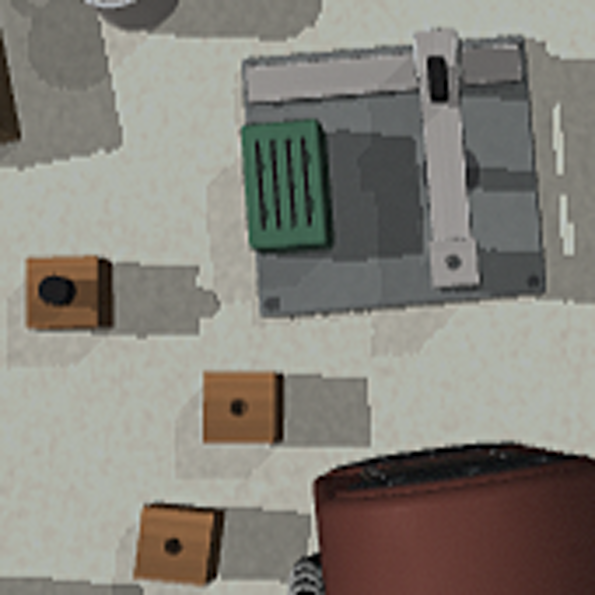

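View pics/c2.png

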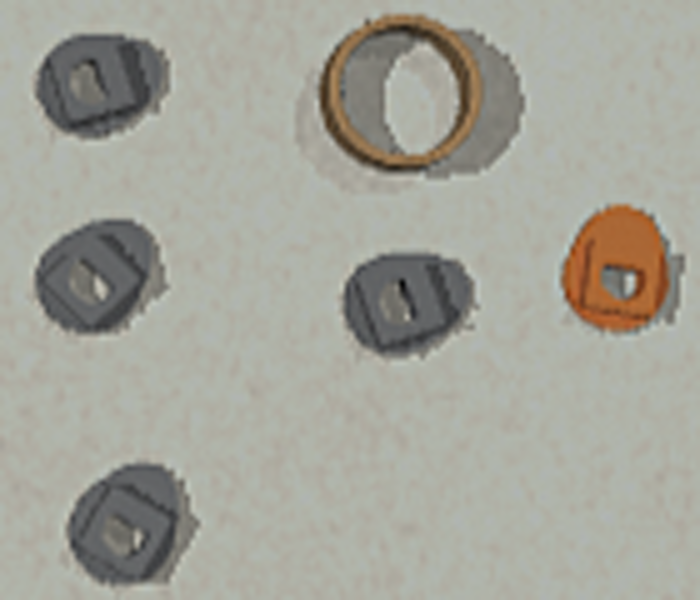

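The crop confirms it. The stand at crop (57,290) is the farthest left and carries the pin, while the other two are empty. The four grey cams lie hub up and the fifth is orange. Next I'll measure the machine, cams and pin.

```bash
cat >> h.py <<'E'
def plan(p,yaw):
    """print units for: first turn to yaw (tool x heading, mod pi), then shift in turned tool frame"""
    s=state();R=np.array(s["eef_rot"]);cur=np.arctan2(R[1,0],R[0,0])
    d=(yaw-cur+np.pi/2)%np.pi-np.pi/2   # world turn; tool z is down so rz=-d
    y=cur+d;X=np.array([np.cos(y),np.sin(y),0]);Y=np.array([np.sin(y),-np.cos(y),0])
    e=np.array(p)-s["tool_pos"]
    print("t",round(s["t"],1),"pos",np.round(s["tool_pos"],4),"yaw",round(cur,3),"q6",round(s["joint_pos"][5],2),"| rz",round(-d/.1,2),"tx",round(e@X/.04,3),"ty",round(e@Y/.04,3),"tz",round(-e[2]/.04,3))
def cams(im=None,n="top"):
    if im is None: im=read_camera(n)[:,:,::-1].copy()
    K=4;b=cv2.resize(im,None,fx=K,fy=K,interpolation=cv2.INTER_CUBIC).astype(int)
    m=((b[:,:,2]-b[:,:,0]<3)&(b.max(2)<135)).astype(np.uint8)
    m=cv2.morphologyEx(m,cv2.MORPH_OPEN,np.ones((7,7),np.uint8))
    out=[]
    for c in cv2.findContours(m,cv2.RETR_EXTERNAL,cv2.CHAIN_APPROX_NONE)[0]:
        if not 3000<cv2.contourArea(c)<12000: continue
        uv=(c[:,0]+.5)/K-.5
        if uv[:,0].min()<300: continue
        w=np.array([onz(n,u,v,.004)[:2] for u,v in uv])
        h=cv2.convexHull(w.astype(np.float32))[:,0]
        # moments of the filled hull
        M=cv2.moments(((h-h.mean(0))*1e4).astype(np.float32));g=h.mean(0)+np.array([M["m10"],M["m01"]])/M["m00"]/1e4
        a=.5*np.arctan2(2*M["mu11"],M["mu20"]-M["mu02"]);X=np.array([np.cos(a),np.sin(a)])
        e=(h-g)@X
        if -e.min()>e.max(): a+=np.pi;X=-X;e=-e
        Y=np.array([-X[1],X[0]]);f=(h-g)@Y
        o=g+X*(e.min()+.030)+Y*(f.max()+f.min())/2
        out.append((o,a));print("cam px",uv.mean(0).round(),"o",o.round(4),"yaw",round(np.arctan2(np.sin(a),np.cos(a)),3),"ext",(np.ptp(e)*1e3).round(1),(np.ptp(f)*1e3).round(1),"reach",round(np.hypot(*o),3))
    return out
E
python3 - <<'E'
from h import *
im=cv2.imread("pics/top0.png");cams(im)
f=lambda u,v:(130+u/3.5-.35,140+v/3.5-.35)
P=np.array([onz("top",*f(*c),.015)[:2] for c in [(243,58),(528,38),(545,292),(262,318)]])
Q=np.array([(110,165),(110,-70),(-105,-70),(-105,165)])/1e3
A=P-P.mean(0);B=Q-Q.mean(0)
th=np.arctan2((B[:,0]*A[:,1]-B[:,1]*A[:,0]).sum(),(A*B).sum());R=np.array([[np.cos(th),-np.sin(th)],[np.sin(th),np.cos(th)]])
o=P.mean(0)-R@Q.mean(0);print("machine",o,th,"resid",((P-o)-Q@R.T).round(4).tolist())
for nm,c,z in[("hole",(453,262),.093),("grip",(437,78),.125)]:
    w=onz("top",*f(*c),z)[:2];print(nm,w,"in machine",R.T@(w-o))
hs=cv2.cvtColor(im,cv2.COLOR_BGR2HSV);m=(hs[:,:,2]<60).astype(np.uint8)[205:240,130:165]
M=cv2.moments(m,True);u,v=M["m10"]/M["m00"]+130,M["m01"]/M["m00"]+205;print("pin",u,v,M["m00"],onz("top",u,v,.075))
i=cv2.imread("pics/side0.png");hs=cv2.cvtColor(i,cv2.COLOR_BGR2HSV);m=(hs[:,:,2]<60).astype(np.uint8)[285:312,183:210]
M=cv2.moments(m,True);u,v=M["m10"]/M["m00"]+183,M["m01"]/M["m00"]+285;print("pin side",u,v,M["m00"],onz("side",u,v,.067))
plan([*(o+R@[.07,.0]),.2],th)
E
```

```text
cam px [522. 317.] o [ 0.1883 -0.786 ] yaw 1.812 ext 207.8 60.9 reach 0.808
cam px [360. 244.] o [ 0.3753 -0.2491] yaw -0.57 ext 73.6 59.4 reach 0.45
cam px [416. 200.] o [ 0.5073 -0.4106] yaw -1.269 ext 74.3 59.0 reach 0.653
cam px [354. 194.] o [ 0.52   -0.2324] yaw -0.824 ext 73.7 59.4 reach 0.57
cam px [354. 156.] o [ 0.636  -0.2341] yaw -1.259 ext 74.1 59.7 reach 0.678
machine [0.53767705 0.03781648] 0.07873752552672042 resid [[-0.0001, 0.0001], [-0.0016, -0.0009], [0.0021, 0.0024], [-0.0004, -0.0016]]
hole [0.45919244 0.03422554] in machine [-0.0785239  0.0025935]
grip [0.59694812 0.04556543] in machine [0.05969694 0.00306291]
pin 152.80536912751677 222.93959731543623 149.0 [0.43776055 0.32430373 0.075     ]
pin side 194.8227848101266 301.54430379746833 79.0 [0.43890401 0.34321255 0.067     ]
t 0.1 pos [ 0.2067 -0.563   0.2386] yaw 0.352 q6 1.35 | rz 2.73 tx 11.18 ty -14.322 tz 0.965
```

Cam extents of 74 x 59–60 mm match the given 74 x 60, and the machine corner residuals are about 2 mm. The arm stands nearly shut. I'll turn the tool and go above the keeper grip.

```bash
python3 -m creep '[{"rz":1,"gripper":-1},{"rz":1,"gripper":-1},{"rz":0.73,"gripper":-1},{"gripper":-1}]' | tail -c 600
python3 - <<'E'
from h import *
plan([.597,.0456,.18],.079)
E
```

```text
t 0.1 pos [ 0.2067 -0.563   0.2386] yaw 0.352 q6 1.35 | rz 2.73 tx 10.928 ty -14.396 tz 1.465$[0]: bad value
```

```bash
python3 -m creep '[{"tx":0,"ty":0,"tz":0,"rx":0,"ry":0,"rz":1,"gripper":-1},{"tx":0,"ty":0,"tz":0,"rx":0,"ry":0,"rz":1,"gripper":-1},{"tx":0,"ty":0,"tz":0,"rx":0,"ry":0,"rz":0.73,"gripper":-1}]' | tail -c 600
python3 - <<'E'
from h import *
plan([.597,.0456,.18],.079)
E
```

```text
t: 0.4
tool_pos: [0.2067, -0.5631, 0.2389]
eef_rot: [[0.997, 0.075, -0.0], [0.075, -0.997, 0.001], [-0.0, -0.001, -1.0]]
force: [-0.6, 0.3, 0.4]
width: 0.0856
grasp_force: 0.0
t 0.4 pos [ 0.2067 -0.5631  0.2389] yaw 0.075 q6 1.63 | rz -0.04 tx 10.927 ty -14.399 tz 1.471
```

```bash
python3 -m creep '[{"tx":0.68,"ty":-0.9,"tz":0,"rx":0,"ry":0,"rz":0,"gripper":-1},{"tx":0.68,"ty":-0.9,"tz":0,"rx":0,"ry":0,"rz":0,"gripper":-1},{"tx":0.68,"ty":-0.9,"tz":0,"rx":0,"ry":0,"rz":0,"gripper":-1},{"tx":0.68,"ty":-0.9,"tz":0,"rx":0,"ry":0,"rz":0,"gripper":-1},{"tx":0.68,"ty":-0.9,"tz":0,"rx":0,"ry":0,"rz":0,"gripper":-1},{"tx":0.68,"ty":-0.9,"tz":0,"rx":0,"ry":0,"rz":0,"gripper":-1},{"tx":0.68,"ty":-0.9,"tz":0,"rx":0,"ry":0,"rz":0,"gripper":-1},{"tx":0.68,"ty":-0.9,"tz":0,"rx":0,"ry":0,"rz":0,"gripper":-1},{"tx":0.68,"ty":-0.9,"tz":0,"rx":0,"ry":0,"rz":0,"gripper":-1},{"tx":0.68,"ty":-0.9,"tz":0,"rx":0,"ry":0,"rz":0,"gripper":-1},{"tx":0.68,"ty":-0.9,"tz":0,"rx":0,"ry":0,"rz":0,"gripper":-1},{"tx":0.68,"ty":-0.9,"tz":0,"rx":0,"ry":0,"rz":0,"gripper":-1}]' | tail -n 6; python3 -m creep '[{"tx":0.68,"ty":-0.9,"tz":0,"rx":0,"ry":0,"rz":0,"gripper":-1},{"tx":0.68,"ty":-0.9,"tz":0.4,"rx":0,"ry":0,"rz":0,"gripper":-1},{"tx":0.68,"ty":-0.9,"tz":0.4,"rx":0,"ry":0,"rz":0,"gripper":-1},{"tx":0.68,"ty":-0.9,"tz":0.6,"rx":0,"ry":0,"rz":0,"gripper":-1},{"tx":0,"ty":0,"tz":0,"rx":0,"ry":0,"rz":0,"gripper":-1}]' | tail -n 6;python3 - <<'E'
from h import *
plan([.597,.0456,.106],.079)
cams()
E
```

```text
t: 1.6
tool_pos: [0.4988, -0.1051, 0.2391]
eef_rot: [[0.997, 0.079, -0.0], [0.079, -0.997, -0.0], [-0.0, 0.0, -1.0]]
force: [0.7, -1.0, -0.1]
width: 0.0855
grasp_force: 0.0
t: 2.1
tool_pos: [0.5942, 0.0487, 0.1789]
eef_rot: [[0.997, 0.083, -0.006], [0.083, -0.997, 0.002], [-0.006, -0.002, -1.0]]
force: [0.4, -0.4, -0.4]
width: 0.0855
grasp_force: 0.0
t 2.1 pos [0.5942 0.0487 0.1789] yaw 0.083 q6 2.92 | rz 0.04 tx 0.064 ty 0.084 tz 1.822
cam px [360. 244.] o [ 0.3756 -0.2494] yaw -0.586 ext 73.0 59.6 reach 0.451
cam px [416. 200.] o [ 0.5073 -0.4106] yaw -1.278 ext 74.5 59.0 reach 0.653
cam px [354. 194.] o [ 0.5201 -0.2322] yaw -0.839 ext 73.7 58.9 reach 0.57
cam px [354. 156.] o [ 0.6358 -0.2344] yaw -1.271 ext 73.8 59.8 reach 0.678
```

Joint 6 is close to its limit here, so I'll make a half turn to get the same grasp with room to spare.

```bash
R='x'; python3 -m creep '[{"tx":0,"ty":0,"tz":0,"rx":0,"ry":0,"rz":-1,"gripper":-1},{"tx":0,"ty":0,"tz":0,"rx":0,"ry":0,"rz":-1,"gripper":-1},{"tx":0,"ty":0,"tz":0,"rx":0,"ry":0,"rz":-1,"gripper":-1},{"tx":0,"ty":0,"tz":0,"rx":0,"ry":0,"rz":-1,"gripper":-1},{"tx":0,"ty":0,"tz":0,"rx":0,"ry":0,"rz":-1,"gripper":-1},{"tx":0,"ty":0,"tz":0,"rx":0,"ry":0,"rz":-1,"gripper":-1},{"tx":0,"ty":0,"tz":0,"rx":0,"ry":0,"rz":-1,"gripper":-1},{"tx":0,"ty":0,"tz":0,"rx":0,"ry":0,"rz":-1,"gripper":-1},{"tx":0,"ty":0,"tz":0,"rx":0,"ry":0,"rz":-1,"gripper":-1},{"tx":0,"ty":0,"tz":0,"rx":0,"ry":0,"rz":-1,"gripper":-1},{"tx":0,"ty":0,"tz":0,"rx":0,"ry":0,"rz":-1,"gripper":-1},{"tx":0,"ty":0,"tz":0,"rx":0,"ry":0,"rz":-1,"gripper":-1}]' >/dev/null; python3 -m creep '[{"tx":0,"ty":0,"tz":0,"rx":0,"ry":0,"rz":-1,"gripper":-1},{"tx":0,"ty":0,"tz":0,"rx":0,"ry":0,"rz":-1,"gripper":-1},{"tx":0,"ty":0,"tz":0,"rx":0,"ry":0,"rz":-1,"gripper":-1},{"tx":0,"ty":0,"tz":0,"rx":0,"ry":0,"rz":-1,"gripper":-1},{"tx":0,"ty":0,"tz":0,"rx":0,"ry":0,"rz":-1,"gripper":-1},{"tx":0,"ty":0,"tz":0,"rx":0,"ry":0,"rz":-1,"gripper":-1},{"tx":0,"ty":0,"tz":0,"rx":0,"ry":0,"rz":-1,"gripper":-1},{"tx":0,"ty":0,"tz":0,"rx":0,"ry":0,"rz":-1,"gripper":-1},{"tx":0,"ty":0,"tz":0,"rx":0,"ry":0,"rz":-1,"gripper":-1},{"tx":0,"ty":0,"tz":0,"rx":0,"ry":0,"rz":-1,"gripper":-1},{"tx":0,"ty":0,"tz":0,"rx":0,"ry":0,"rz":-1,"gripper":-1},{"tx":0,"ty":0,"tz":0,"rx":0,"ry":0,"rz":-1,"gripper":-1}]' >/dev/null; python3 -m creep '[{"tx":0,"ty":0,"tz":0,"rx":0,"ry":0,"rz":-1,"gripper":-1},{"tx":0,"ty":0,"tz":0,"rx":0,"ry":0,"rz":-1,"gripper":-1},{"tx":0,"ty":0,"tz":0,"rx":0,"ry":0,"rz":-1,"gripper":-1},{"tx":0,"ty":0,"tz":0,"rx":0,"ry":0,"rz":-1,"gripper":-1},{"tx":0,"ty":0,"tz":0,"rx":0,"ry":0,"rz":-1,"gripper":-1},{"tx":0,"ty":0,"tz":0,"rx":0,"ry":0,"rz":-1,"gripper":-1},{"tx":0,"ty":0,"tz":0,"rx":0,"ry":0,"rz":-1,"gripper":-1},{"tx":0,"ty":0,"tz":0,"rx":0,"ry":0,"rz":-0.4,"gripper":-1},{"tx":0,"ty":0,"tz":0,"rx":0,"ry":0,"rz":0,"gripper":-1}]' |tail -n 6
python3 - <<'E'
from h import *
plan([.597,.0456,.108],.079)
E
```

```text
t: 5.45
tool_pos: [0.5947, 0.0433, 0.1846]
eef_rot: [[-0.997, -0.076, 0.001], [-0.076, 0.997, -0.0], [-0.001, -0.0, -1.0]]
force: [0.7, 0.7, 0.0]
width: 0.0853
grasp_force: 0.0
t 5.5 pos [0.5947 0.0433 0.1846] yaw -3.065 q6 -0.22 | rz -0.03 tx -0.063 ty 0.054 tz 1.915
```

```bash
python3 -m creep '[{"tx":-0.06,"ty":0.05,"tz":0.6,"rx":0,"ry":0,"rz":0,"gripper":-1},{"tx":0,"ty":0,"tz":0.6,"rx":0,"ry":0,"rz":0,"gripper":-1},{"tx":0,"ty":0,"tz":0.5,"rx":0,"ry":0,"rz":0,"gripper":-1},{"tx":0,"ty":0,"tz":0.2,"rx":0,"ry":0,"rz":0,"gripper":-1},{"tx":0,"ty":0,"tz":0,"rx":0,"ry":0,"rz":0,"gripper":-1}]'|tail -n 6; python3 -m creep '[{"tx":0,"ty":0,"tz":0,"rx":0,"ry":0,"rz":0,"gripper":1},{"tx":0,"ty":0,"tz":0,"rx":0,"ry":0,"rz":0,"gripper":1},{"tx":0,"ty":0,"tz":0,"rx":0,"ry":0,"rz":0,"gripper":1},{"tx":0,"ty":0,"tz":0,"rx":0,"ry":0,"rz":0,"gripper":1},{"tx":0,"ty":0,"tz":0,"rx":0,"ry":0,"rz":0,"gripper":1},{"tx":0,"ty":0,"tz":0,"rx":0,"ry":0,"rz":0,"gripper":1},{"tx":0,"ty":0,"tz":0,"rx":0,"ry":0,"rz":0,"gripper":1},{"tx":0,"ty":0,"tz":0,"rx":0,"ry":0,"rz":0,"gripper":1}]'|tail -n 6
```

```text
t: 5.95
tool_pos: [0.5962, 0.0461, 0.1071]
eef_rot: [[-0.997, -0.076, -0.002], [-0.076, 0.997, 0.0], [0.002, 0.0, -1.0]]
force: [-0.7, -0.1, 0.6]
width: 0.0852
grasp_force: 0.0
t: 6.75
tool_pos: [0.5972, 0.0464, 0.1084]
eef_rot: [[-0.997, -0.077, 0.001], [-0.077, 0.997, -0.0], [-0.001, -0.0, -1.0]]
force: [-2.5, -1.0, 5.7]
width: 0.0127
grasp_force: 60.0
```

```bash
python3 -m creep '[{"tx":0,"ty":0.2,"tz":0,"rx":0,"ry":0,"rz":0,"gripper":1},{"tx":0,"ty":0.4,"tz":0,"rx":0,"ry":0,"rz":0,"gripper":1},{"tx":0,"ty":0.4,"tz":0,"rx":0,"ry":0,"rz":0,"gripper":1},{"tx":0,"ty":0.4,"tz":0,"rx":0,"ry":0,"rz":0,"gripper":1},{"tx":0,"ty":0.4,"tz":0,"rx":0,"ry":0,"rz":0,"gripper":1},{"tx":0,"ty":0.4,"tz":0,"rx":0,"ry":0,"rz":0,"gripper":1},{"tx":0,"ty":0.4,"tz":0,"rx":0,"ry":0,"rz":0,"gripper":1},{"tx":0,"ty":0.3,"tz":0,"rx":0,"ry":0,"rz":0,"gripper":1},{"tx":0,"ty":0.15,"tz":0,"rx":0,"ry":0,"rz":0,"gripper":1},{"tx":0,"ty":0.1,"tz":0,"rx":0,"ry":0,"rz":0,"gripper":1},{"tx":0,"ty":0,"tz":0,"rx":0,"ry":0,"rz":0,"gripper":1}]'|tail -n 6
```

```text
t: 7.85
tool_pos: [0.5863, 0.173, 0.1084]
eef_rot: [[-0.997, -0.078, -0.001], [-0.078, 0.997, 0.0], [0.001, 0.0, -1.0]]
force: [-8.1, 2.0, 10.2]
width: 0.013
grasp_force: 60.7
```

Opened to about 0.127 m. I'll release, lift, and move towards the cams.

```bash
python3 -m creep '[{"tx":0,"ty":0,"tz":0,"rx":0,"ry":0,"rz":0,"gripper":-1},{"tx":0,"ty":0,"tz":0,"rx":0,"ry":0,"rz":0,"gripper":-1},{"tx":0,"ty":0,"tz":0,"rx":0,"ry":0,"rz":0,"gripper":-1},{"tx":0,"ty":0,"tz":0,"rx":0,"ry":0,"rz":0,"gripper":-1},{"tx":0,"ty":0,"tz":0,"rx":0,"ry":0,"rz":0,"gripper":-1},{"tx":0,"ty":0,"tz":-0.5,"rx":0,"ry":0,"rz":0,"gripper":-1},{"tx":0,"ty":0,"tz":-0.8,"rx":0,"ry":0,"rz":0,"gripper":-1},{"tx":0,"ty":0,"tz":-0.8,"rx":0,"ry":0,"rz":0,"gripper":-1}]'|tail -n 6;  python3 -m creep '[{"tx":0.15,"ty":-0.9,"tz":0,"rx":0,"ry":0,"rz":0,"gripper":-1},{"tx":0.15,"ty":-0.9,"tz":0,"rx":0,"ry":0,"rz":0,"gripper":-1},{"tx":0.15,"ty":-0.9,"tz":0,"rx":0,"ry":0,"rz":0,"gripper":-1},{"tx":0.15,"ty":-0.9,"tz":0,"rx":0,"ry":0,"rz":0,"gripper":-1},{"tx":0.15,"ty":-0.9,"tz":0,"rx":0,"ry":0,"rz":0,"gripper":-1},{"tx":0.15,"ty":-0.9,"tz":0,"rx":0,"ry":0,"rz":0,"gripper":-1},{"tx":0.15,"ty":-0.9,"tz":0,"rx":0,"ry":0,"rz":0,"gripper":-1},{"tx":0.15,"ty":-0.9,"tz":0,"rx":0,"ry":0,"rz":0,"gripper":-1},{"tx":0.15,"ty":-0.9,"tz":0,"rx":0,"ry":0,"rz":0,"gripper":-1},{"tx":0,"ty":0,"tz":0,"rx":0,"ry":0,"rz":0,"gripper":-1}]'|tail -n 6
python3 - <<'E'
from h import *
im=snap("top","top1");i2=snap("side","side1")
a=cv2.resize(im[130:240,190:300],(590,590),interpolation=cv2.INTER_CUBIC)
u,v=px("side",[.535,.06,.05]).astype(int);print(u,v)
b=i2[v-55:v+55,u-55:u+55];b=cv2.resize(b,(590,590),interpolation=cv2.INTER_CUBIC)
cv2.imwrite("pics/c3.png",a);cv2.imwrite("pics/c4.png",b);print(u,v)
cams(im);plan([.52,-.232,.08],-.83)
E
```

```text
t: 8.65
tool_pos: [0.5868, 0.1721, 0.1923]
eef_rot: [[-0.997, -0.077, -0.001], [-0.077, 0.997, -0.0], [0.001, -0.0, -1.0]]
force: [-0.3, -0.3, 0.8]
width: 0.0854
grasp_force: 0.0
t: 9.65
tool_pos: [0.5579, -0.159, 0.1916]
eef_rot: [[-0.997, -0.073, -0.0], [-0.073, 0.997, -0.001], [0.0, -0.001, -1.0]]
force: [-0.5, 0.2, 0.0]
width: 0.0853
grasp_force: 0.0
242 228
242 228
cam px [360. 244.] o [ 0.3754 -0.2492] yaw -0.564 ext 73.3 59.1 reach 0.451
cam px [422. 206.] o [ 0.4879 -0.4291] yaw -1.203 ext 74.3 59.5 reach 0.65
t 9.8 pos [ 0.5582 -0.1556  0.1917] yaw -3.066 q6 -0.57 | rz 9.05 tx -0.764 ty -1.994 tz 2.793
```

View pics/c3.png

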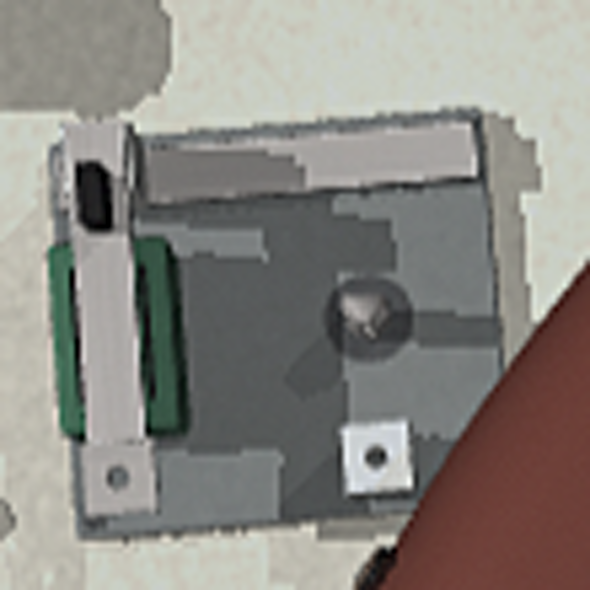

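View pics/c4.png

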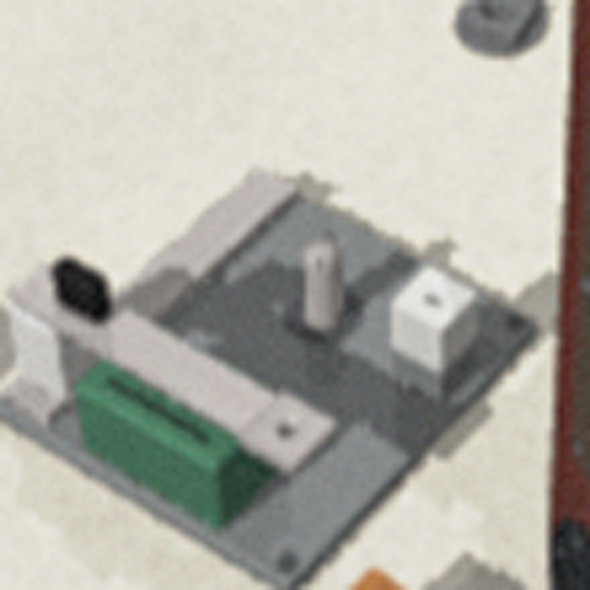

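c3 and c4 show the keeper arm open at the left, and the spindle with its dark foot ring at crop (370,320). The bracket hole is at crop (376,457) in the top view and (434,300) in the side view. One cam has been knocked to (0.488,-0.429), as the task warned.

Run:
```python
from h import *
s=590/110
f=lambda u,v:(190+(u+.5)/s-.5,130+(v+.5)/s-.5)
g=lambda u,v:(242-55+(u+.5)/s-.5,228-55+(v+.5)/s-.5)
def tri(a,b):
    o1,d1=ray("top",*a);o2,d2=ray("side",*b);d1/=np.linalg.norm(d1);d2/=np.linalg.norm(d2)
    k=np.linalg.lstsq(np.c_[d1,-d2],o2-o1,rcond=None)[0];return (o1+k[0]*d1+o2+k[1]*d2)/2,np.linalg.norm(o1+k[0]*d1-o2-k[1]*d2)
ft=onz("top",*f(370,320),.015);b=onz("top",*f(376.5,457.5),.08);b2=onz("side",*g(434,300),.08)
print("foot",ft,"bracket",b,b2,tri(f(376.5,457.5),g(434,300)),"dist",np.hypot(*(ft-b)[:2]),"yaw",np.arctan2(*(ft-b)[[1,0]]))
c=onz("top",*f(378,458),.08);print("bracket block centre",c)
# dark disc mask for foot ring
im=cv2.imread("pics/top1.png");r=im[170:205,240:275].max(2);print(r[8:30:1,6:32].tolist())
h=onz("top",*f(118,477),.093);print("keeper hole open",h, h-b)
P=np.array([onz("top",*f(*c),.015)[:2] for c in [(50,147),(483,110),(80,540)]]);print(P, np.arctan2(*(P[0]-P[1])[[1,0]])-np.pi/2,np.arctan2(*(P[0]-P[2])[[1,0]]))
```

```text
foot [0.53803881 0.03894947 0.015     ] bracket [0.45915291 0.03279795 0.08      ] [0.45876419 0.03211737 0.08      ] (array([0.45883283, 0.0325764 , 0.08039379]), np.float64(0.0007095065229623411)) dist 0.07912538628247125 yaw 0.07782256402689083
bracket block centre [0.45889753 0.03203529 0.08      ]
[[90, 89, 89, 93, 90, 90, 89, 90, 88, 89, 89, 88, 87, 88, 89, 88, 88, 82, 128, 124, 122, 124, 122, 122, 124, 122], [91, 91, 90, 90, 90, 88, 88, 88, 86, 86, 87, 87, 90, 88, 88, 86, 85, 80, 128, 123, 121, 122, 123, 121, 122, 123], [90, 91, 90, 90, 91, 89, 88, 105, 102, 102, 91, 95, 93, 91, 93, 97, 100, 98, 128, 124, 123, 124, 120, 121, 121, 121], [89, 92, 92, 90, 92, 89, 86, 140, 127, 121, 99, 101, 89, 90, 99, 110, 124, 126, 128, 124, 123, 124, 121, 120, 119, 120], [90, 90, 90, 91, 90, 93, 89, 128, 94, 73, 77, 77, 78, 80, 78, 75, 84, 105, 121, 127, 124, 123, 122, 120, 119, 120], [89, 90, 90, 92, 92, 93, 86, 87, 73, 77, 76, 78, 78, 79, 80, 80, 78, 74, 93, 121, 125, 122, 122, 120, 120, 119], [90, 91, 94, 94, 94, 88, 55, 78, 91, 85, 86, 84, 87, 85, 84, 80, 79, 78, 73, 90, 127, 124, 124, 122
[... 1242 characters left out ...]
 [79, 81, 83, 84, 83, 82, 81, 79, 101, 85, 76, 77, 83, 81, 87, 84, 95, 111, 129, 125, 125, 126, 126, 125, 125, 123], [82, 83, 83, 84, 81, 82, 81, 77, 128, 115, 106, 104, 103, 103, 113, 112, 132, 129, 126, 123, 126, 127, 126, 125, 125, 124], [84, 83, 82, 83, 82, 82, 81, 75, 125, 123, 131, 129, 130, 129, 130, 130, 129, 125, 124, 125, 125, 124, 124, 125, 125, 125], [82, 82, 84, 84, 84, 84, 81, 79, 127, 131, 128, 126, 126, 127, 127, 127, 127, 125, 126, 123, 123, 126, 123, 124, 124, 124]]
keeper hole open [0.44843231 0.16204676 0.093     ] [-0.0107206   0.12924882  0.013     ]
[[ 0.63196887  0.21150968]
 [ 0.65238997 -0.02170836]
 [ 0.42033245  0.19247361]] 0.08733949843027466 0.08970565210861842
```

Foot-to-bracket distance comes out at 79 mm against the given 80, with bracket yaw 0.078 and stroke yaw 0.083. I'll use spindle (0.5385,0.039), bracket hole (0.459,0.0325) and yaw 0.081. Now the first cam, at (0.52,-0.232).

```bash
python3 -m creep '[{"tx":0,"ty":0,"tz":0.1,"rx":0,"ry":0,"rz":0.9,"gripper":-1},{"tx":0,"ty":0,"tz":0.1,"rx":0,"ry":0,"rz":0.9,"gripper":-1},{"tx":0,"ty":0,"tz":0.1,"rx":0,"ry":0,"rz":0.9,"gripper":-1},{"tx":0,"ty":0,"tz":0.1,"rx":0,"ry":0,"rz":0.9,"gripper":-1},{"tx":0,"ty":0,"tz":0.1,"rx":0,"ry":0,"rz":0.9,"gripper":-1},{"tx":0,"ty":0,"tz":0.1,"rx":0,"ry":0,"rz":0.9,"gripper":-1},{"tx":0,"ty":0,"tz":0.1,"rx":0,"ry":0,"rz":0.9,"gripper":-1},{"tx":0,"ty":0,"tz":0.1,"rx":0,"ry":0,"rz":0.9,"gripper":-1},{"tx":0,"ty":0,"tz":0.1,"rx":0,"ry":0,"rz":0.9,"gripper":-1},{"tx":0,"ty":0,"tz":0.1,"rx":0,"ry":0,"rz":0.9,"gripper":-1}]'|tail -n 5; python3 -m creep '[{"tx":-0.25,"ty":-0.66,"tz":0.6,"rx":0,"ry":0,"rz":0,"gripper":-1},{"tx":-0.25,"ty":-0.66,"tz":0.6,"rx":0,"ry":0,"rz":0,"gripper":-1},{"tx":-0.26,"ty":-0.66,"tz":0.6,"rx":0,"ry":0,"rz":0,"gripper":-1},{"tx":0,"ty":0,"tz":0,"rx":0,"ry":0,"rz":0,"gripper":-1}]'|tail -n 5;python3 - <<'E'
from h import *
plan([.52,-.232,.015],-.83)
cams()
E
```

```text
tool_pos: [0.5586, -0.1535, 0.1517]
eef_rot: [[-0.679, 0.734, 0.0], [0.734, 0.679, 0.0], [0.0, 0.0, -1.0]]
force: [0.7, -0.3, -1.0]
width: 0.0854
grasp_force: 0.0
tool_pos: [0.5185, -0.231, 0.0762]
eef_rot: [[-0.679, 0.734, -0.004], [0.734, 0.679, 0.003], [0.005, -0.001, -1.0]]
force: [-0.5, 0.4, 0.4]
width: 0.0854
grasp_force: 0.0
t 11.2 pos [ 0.5185 -0.231   0.0762] yaw 2.317 q6 0.18 | rz 0.06 tx -0.043 ty 0.01 tz 1.531
cam px [422. 206.] o [ 0.4878 -0.4286] yaw -1.204 ext 74.7 59.1 reach 0.649
cam px [354. 156.] o [ 0.6357 -0.2344] yaw -1.086 ext 77.3 59.1 reach 0.678
```

```bash
python3 -m creep '[{"tx":-0.04,"ty":0.01,"tz":0.5,"rx":0,"ry":0,"rz":0.06,"gripper":-1},{"tx":0,"ty":0,"tz":0.5,"rx":0,"ry":0,"rz":0,"gripper":-1},{"tx":0,"ty":0,"tz":0.3,"rx":0,"ry":0,"rz":0,"gripper":-1},{"tx":0,"ty":0,"tz":0.2,"rx":0,"ry":0,"rz":0,"gripper":-1},{"tx":0,"ty":0,"tz":0,"rx":0,"ry":0,"rz":0,"gripper":-1}]'|tail -n 5; python3 -m creep '[{"tx":0,"ty":0,"tz":0,"rx":0,"ry":0,"rz":0,"gripper":1},{"tx":0,"ty":0,"tz":0,"rx":0,"ry":0,"rz":0,"gripper":1},{"tx":0,"ty":0,"tz":0,"rx":0,"ry":0,"rz":0,"gripper":1},{"tx":0,"ty":0,"tz":0,"rx":0,"ry":0,"rz":0,"gripper":1},{"tx":0,"ty":0,"tz":0,"rx":0,"ry":0,"rz":0,"gripper":1},{"tx":0,"ty":0,"tz":0,"rx":0,"ry":0,"rz":0,"gripper":1}]'|tail -n 5
```

```text
tool_pos: [0.5224, -0.2312, 0.0193]
eef_rot: [[-0.676, 0.736, -0.001], [0.736, 0.676, 0.001], [0.001, -0.0, -1.0]]
force: [0.0, -0.1, 0.2]
width: 0.0856
grasp_force: 0.0
tool_pos: [0.5229, -0.2325, 0.0212]
eef_rot: [[-0.676, 0.737, 0.001], [0.737, 0.676, -0.001], [-0.001, 0.0, -1.0]]
force: [-2.1, 2.5, 8.8]
width: 0.0344
grasp_force: 58.9
```

```bash
python3 -m creep '[{"tx":0,"ty":0,"tz":0,"rx":0,"ry":0,"rz":0,"gripper":1},{"tx":0,"ty":0,"tz":-0.2,"rx":0,"ry":0,"rz":0,"gripper":1},{"tx":0,"ty":0,"tz":-0.8,"rx":0,"ry":0,"rz":0,"gripper":1},{"tx":0,"ty":0,"tz":-0.9,"rx":0,"ry":0,"rz":0,"gripper":1},{"tx":0,"ty":0,"tz":-0.9,"rx":0,"ry":0,"rz":0,"gripper":1},{"tx":0,"ty":0,"tz":0,"rx":0,"ry":0,"rz":0,"gripper":1}]'|tail -n 5;  python3 - <<'E'
from h import *
im=snap("side","side2");p=state()["tool_pos"];u,v=px("side",p).astype(int);print(u,v)
cv2.imwrite("pics/c5.png",cv2.resize(im[max(v-50,0):v+50,u-50:u+50],(590,590),interpolation=cv2.INTER_CUBIC))
plan([.5385,.039,.15],.081)
E
```

```text
tool_pos: [0.5249, -0.234, 0.1382]
eef_rot: [[-0.676, 0.737, 0.007], [0.737, 0.676, -0.005], [-0.009, 0.002, -1.0]]
force: [0.4, -0.7, 0.6]
width: 0.0001
grasp_force: 0.0
306 161
t 12.9 pos [ 0.524  -0.2333  0.1354] yaw 2.313 q6 0.18 | rz -9.1 tx -0.912 ty 6.757 tz -0.364
```

View pics/c5.png

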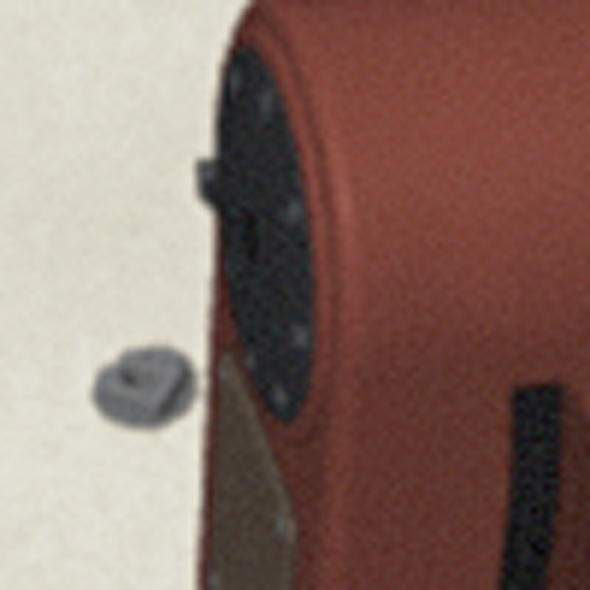

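c5 shows that the fingers closed above the hub and slipped off, leaving the cam on the table. The grip was too high. I'll back off, re-measure this cam, and go lower.

```bash
python3 -m creep '[{"tx":0.7,"ty":0.7,"tz":0,"rx":0,"ry":0,"rz":0,"gripper":-1},{"tx":0.7,"ty":0.7,"tz":0,"rx":0,"ry":0,"rz":0,"gripper":-1},{"tx":0.7,"ty":0.7,"tz":0,"rx":0,"ry":0,"rz":0,"gripper":-1},{"tx":0.7,"ty":0.7,"tz":0,"rx":0,"ry":0,"rz":0,"gripper":-1},{"tx":0.7,"ty":0.7,"tz":0,"rx":0,"ry":0,"rz":0,"gripper":-1},{"tx":0,"ty":0,"tz":0,"rx":0,"ry":0,"rz":0,"gripper":-1}]'|tail -n 5;python3 - <<'E'
from h import *
for o,a in cams(): plan([*o,.011],a)
E
```

```text
tool_pos: [0.5302, -0.0301, 0.1309]
eef_rot: [[-0.679, 0.734, -0.001], [0.734, 0.679, 0.001], [0.002, -0.0, -1.0]]
force: [0.8, -0.9, 0.4]
width: 0.0843
grasp_force: 0.0
cam px [360. 244.] o [ 0.3755 -0.2491] yaw -0.581 ext 73.4 59.1 reach 0.451
cam px [422. 206.] o [ 0.4873 -0.4286] yaw -1.199 ext 75.3 60.1 reach 0.649
cam px [353. 194.] o [ 0.5208 -0.231 ] yaw -0.824 ext 73.3 59.4 reach 0.57
cam px [354. 156.] o [ 0.6361 -0.2344] yaw -1.266 ext 73.8 59.7 reach 0.678
t 13.6 pos [ 0.5304 -0.0321  0.1309] yaw 2.316 q6 0.52 | rz -2.45 tx 0.264 ty -6.661 tz 2.998
t 13.6 pos [ 0.5304 -0.0321  0.1309] yaw 2.316 q6 0.52 | rz 3.73 tx -8.843 ty -4.608 tz 2.998
t 13.6 pos [ 0.5304 -0.0321  0.1309] yaw 2.316 q6 0.52 | rz -0.02 tx -3.484 ty -3.556 tz 2.998
t 13.6 pos [ 0.5304 -0.0321  0.1309] yaw 2.316 q6 0.52 | rz 4.4 tx -5.615 ty 1.0 tz 2.998
```

```bash
python3 -m creep '[{"tx":-0.7,"ty":-0.71,"tz":0.3,"rx":0,"ry":0,"rz":0,"gripper":-1},{"tx":-0.7,"ty":-0.71,"tz":0.3,"rx":0,"ry":0,"rz":0,"gripper":-1},{"tx":-0.7,"ty":-0.71,"tz":0.3,"rx":0,"ry":0,"rz":0,"gripper":-1},{"tx":-0.7,"ty":-0.71,"tz":0.3,"rx":0,"ry":0,"rz":0,"gripper":-1},{"tx":-0.68,"ty":-0.71,"tz":0.3,"rx":0,"ry":0,"rz":0,"gripper":-1},{"tx":0,"ty":0,"tz":0,"rx":0,"ry":0,"rz":0,"gripper":-1}]'|tail -n 5;python3 - <<'E'
from h import *
plan([.5208,-.231,.01],-.826)
E
```

```text
tool_pos: [0.5183, -0.2375, 0.0693]
eef_rot: [[-0.672, 0.741, -0.002], [0.741, 0.672, 0.0], [0.002, -0.002, -1.0]]
force: [0.5, 0.2, -0.3]
width: 0.0853
grasp_force: 0.0
t 14.2 pos [ 0.5183 -0.2375  0.0693] yaw 2.307 q6 0.18 | rz -0.08 tx 0.076 ty 0.155 tz 1.482
```

```bash
python3 -m creep '[{"tx":0.05,"ty":0.1,"tz":0.4,"rx":0,"ry":0,"rz":0,"gripper":-1},{"tx":0,"ty":0,"tz":0.4,"rx":0,"ry":0,"rz":0,"gripper":-1},{"tx":0,"ty":0,"tz":0,"rx":0,"ry":0,"rz":0,"gripper":-1},{"tx":0,"ty":0,"tz":0,"rx":0,"ry":0,"rz":0,"gripper":-1}]'|tail -n 5;python3 - <<'E'
from h import *
plan([.5208,-.231,.01],-.826)
E
```

```text
tool_pos: [0.5216, -0.2274, 0.039]
eef_rot: [[-0.677, 0.736, -0.001], [0.736, 0.677, 0.001], [0.001, -0.0, -1.0]]
force: [0.6, -0.5, 0.3]
width: 0.0854
grasp_force: 0.0
t 14.6 pos [ 0.5216 -0.2274  0.039 ] yaw 2.314 q6 0.19 | rz -0.01 tx -0.051 ty -0.076 tz 0.725
```

```bash
python3 -m creep '[{"tx":-0.05,"ty":-0.08,"tz":0.3,"rx":0,"ry":0,"rz":0,"gripper":-1},{"tx":0,"ty":0,"tz":0.25,"rx":0,"ry":0,"rz":0,"gripper":-1},{"tx":0,"ty":0,"tz":0.18,"rx":0,"ry":0,"rz":0,"gripper":-1},{"tx":0,"ty":0,"tz":0,"rx":0,"ry":0,"rz":0,"gripper":-1},{"tx":0,"ty":0,"tz":0,"rx":0,"ry":0,"rz":0,"gripper":-1}]'|tail -n 5; python3 -m creep '[{"tx":0,"ty":0,"tz":0,"rx":0,"ry":0,"rz":0,"gripper":1},{"tx":0,"ty":0,"tz":0,"rx":0,"ry":0,"rz":0,"gripper":1},{"tx":0,"ty":0,"tz":0,"rx":0,"ry":0,"rz":0,"gripper":1},{"tx":0,"ty":0,"tz":0,"rx":0,"ry":0,"rz":0,"gripper":1},{"tx":0,"ty":0,"tz":0,"rx":0,"ry":0,"rz":0,"gripper":1},{"tx":0,"ty":0,"tz":0,"rx":0,"ry":0,"rz":0,"gripper":1}]'|tail -n 5
```

```text
tool_pos: [0.5209, -0.2322, 0.0104]
eef_rot: [[-0.676, 0.737, -0.0], [0.737, 0.676, 0.0], [0.0, -0.0, -1.0]]
force: [-0.3, -0.6, 1.1]
width: 0.0856
grasp_force: 0.0
tool_pos: [0.522, -0.2327, 0.0119]
eef_rot: [[-0.676, 0.737, 0.002], [0.737, 0.676, -0.001], [-0.002, 0.001, -1.0]]
force: [1.0, 2.1, 6.8]
width: 0.0381
grasp_force: 64.6
```

```bash
python3 -m creep '[{"tx":0,"ty":0,"tz":-0.2,"rx":0,"ry":0,"rz":0,"gripper":1},{"tx":0,"ty":0,"tz":-0.6,"rx":0,"ry":0,"rz":0,"gripper":1},{"tx":0,"ty":0,"tz":-0.8,"rx":0,"ry":0,"rz":0,"gripper":1},{"tx":0,"ty":0,"tz":-0.8,"rx":0,"ry":0,"rz":0,"gripper":1},{"tx":0,"ty":0,"tz":-0.8,"rx":0,"ry":0,"rz":0,"gripper":1},{"tx":0,"ty":0,"tz":0,"rx":0,"ry":0,"rz":0,"gripper":1},{"tx":0,"ty":0,"tz":0,"rx":0,"ry":0,"rz":0,"gripper":1}]'|tail -n 5;python3 - <<'E'
from h import *
plan([.5385,.039,.13],.081)
E
```

```text
tool_pos: [0.5213, -0.2326, 0.1394]
eef_rot: [[-0.676, 0.737, 0.001], [0.737, 0.676, -0.001], [-0.001, 0.0, -1.0]]
force: [-0.1, -1.1, -1.4]
width: 0.0383
grasp_force: 62.9
t 16.4 pos [ 0.5213 -0.2326  0.1394] yaw 2.313 q6 0.18 | rz -9.1 tx -0.978 ty 6.733 tz 0.235
```

Held: width is 38 mm and the force is steady. I'll turn it to the flat and carry it over the spindle.

```bash
python3 -m creep '[{"tx":0,"ty":0,"tz":0,"rx":0,"ry":0,"rz":-0.9,"gripper":1},{"tx":0,"ty":0,"tz":0,"rx":0,"ry":0,"rz":-0.9,"gripper":1},{"tx":0,"ty":0,"tz":0,"rx":0,"ry":0,"rz":-0.9,"gripper":1},{"tx":0,"ty":0,"tz":0,"rx":0,"ry":0,"rz":-0.9,"gripper":1},{"tx":0,"ty":0,"tz":0,"rx":0,"ry":0,"rz":-0.9,"gripper":1},{"tx":0,"ty":0,"tz":0,"rx":0,"ry":0,"rz":-0.9,"gripper":1},{"tx":0,"ty":0,"tz":0,"rx":0,"ry":0,"rz":-0.9,"gripper":1},{"tx":0,"ty":0,"tz":0,"rx":0,"ry":0,"rz":-0.9,"gripper":1},{"tx":0,"ty":0,"tz":0,"rx":0,"ry":0,"rz":-0.9,"gripper":1},{"tx":0,"ty":0,"tz":0,"rx":0,"ry":0,"rz":-0.95,"gripper":1}]' >/dev/null;  python3 -m creep '[{"tx":-0.12,"ty":0.8,"tz":0,"rx":0,"ry":0,"rz":0,"gripper":1},{"tx":-0.12,"ty":0.8,"tz":0,"rx":0,"ry":0,"rz":0,"gripper":1},{"tx":-0.12,"ty":0.8,"tz":0,"rx":0,"ry":0,"rz":0,"gripper":1},{"tx":-0.12,"ty":0.8,"tz":0,"rx":0,"ry":0,"rz":0,"gripper":1},{"tx":-0.12,"ty":0.8,"tz":0,"rx":0,"ry":0,"rz":0,"gripper":1},{"tx":-0.12,"ty":0.8,"tz":0,"rx":0,"ry":0,"rz":0,"gripper":1},{"tx":-0.12,"ty":0.8,"tz":0,"rx":0,"ry":0,"rz":0,"gripper":1},{"tx":-0.12,"ty":0.8,"tz":0,"rx":0,"ry":0,"rz":0,"gripper":1},{"tx":-0.06,"ty":0.3,"tz":0.2,"rx":0,"ry":0,"rz":0,"gripper":1},{"tx":0,"ty":0,"tz":0,"rx":0,"ry":0,"rz":0,"gripper":1},{"tx":0,"ty":0,"tz":0,"rx":0,"ry":0,"rz":0,"gripper":1},{"tx":0,"ty":0,"tz":0,"rx":0,"ry":0,"rz":0,"gripper":1}]'|tail -n 5;python3 - <<'E'
from h import *
plan([.5402,.0391,.095],.081);cams()
E
```

```text
tool_pos: [0.5411, 0.0369, 0.1302]
eef_rot: [[-0.997, -0.075, -0.001], [-0.075, 0.997, -0.0], [0.001, -0.0, -1.0]]
force: [0.7, -0.1, 0.2]
width: 0.0383
grasp_force: 63.0
t 18.6 pos [0.5411 0.0369 0.1302] yaw -3.067 q6 -0.25 | rz -0.06 tx 0.018 ty 0.057 tz 0.88
cam px [360. 244.] o [ 0.3754 -0.2492] yaw -0.574 ext 73.3 59.6 reach 0.451
cam px [422. 206.] o [ 0.4873 -0.4287] yaw -1.209 ext 74.9 60.0 reach 0.649
cam px [354. 156.] o [ 0.6358 -0.2342] yaw -1.265 ext 74.3 60.1 reach 0.678
```

```bash
python3 -m creep '[{"tx":0.02,"ty":0.055,"tz":0.3,"rx":0,"ry":0,"rz":-0.06,"gripper":1},{"tx":0,"ty":0,"tz":0.3,"rx":0,"ry":0,"rz":0,"gripper":1},{"tx":0,"ty":0,"tz":0.3,"rx":0,"ry":0,"rz":0,"gripper":1},{"tx":0,"ty":0,"tz":0.1,"rx":0,"ry":0,"rz":0,"gripper":1},{"tx":0,"ty":0,"tz":0.1,"rx":0,"ry":0,"rz":0,"gripper":1},{"tx":0,"ty":0,"tz":0.1,"rx":0,"ry":0,"rz":0,"gripper":1},{"tx":0,"ty":0,"tz":0,"rx":0,"ry":0,"rz":0,"gripper":1},{"tx":0,"ty":0,"tz":0,"rx":0,"ry":0,"rz":0,"gripper":1}]'|tail -n 5;python3 - <<'E'
from h import *
plan([.5402,.0391,.027],.081)
E
```

```text
tool_pos: [0.5405, 0.0402, 0.0829]
eef_rot: [[-0.997, -0.082, 0.0], [-0.082, 0.997, -0.0], [-0.0, -0.0, -1.0]]
force: [0.2, -0.4, -0.8]
width: 0.0384
grasp_force: 63.0
t 19.4 pos [0.5405 0.0402 0.0829] yaw -3.059 q6 -0.25 | rz 0.01 tx 0.01 ty -0.026 tz 1.396
```

The underside is now below the spindle's top with no force, so the cam is on. I'll keep going down.

```bash
python3 -m creep '[{"tx":0,"ty":-0.026,"tz":0.15,"rx":0,"ry":0,"rz":0,"gripper":1},{"tx":0,"ty":0,"tz":0.15,"rx":0,"ry":0,"rz":0,"gripper":1},{"tx":0,"ty":0,"tz":0,"rx":0,"ry":0,"rz":0,"gripper":1}]'|tail -n 5;python3 -m creep '[{"tx":0,"ty":0,"tz":0.15,"rx":0,"ry":0,"rz":0,"gripper":1},{"tx":0,"ty":0,"tz":0.15,"rx":0,"ry":0,"rz":0,"gripper":1},{"tx":0,"ty":0,"tz":0,"rx":0,"ry":0,"rz":0,"gripper":1}]'|tail -n 5
```

```text
tool_pos: [0.5397, 0.0392, 0.0694]
eef_rot: [[-0.997, -0.082, -0.002], [-0.082, 0.997, 0.0], [0.002, 0.0, -1.0]]
force: [-0.4, 0.4, -0.5]
width: 0.0383
grasp_force: 63.0
tool_pos: [0.5397, 0.0392, 0.0574]
eef_rot: [[-0.997, -0.082, -0.002], [-0.082, 0.997, 0.0], [0.002, 0.0, -1.0]]
force: [-0.4, 0.1, -1.0]
width: 0.0383
grasp_force: 63.0
```

```bash
python3 -m creep '[{"tx":0,"ty":0,"tz":0.2,"rx":0,"ry":0,"rz":0,"gripper":1},{"tx":0,"ty":0,"tz":0.2,"rx":0,"ry":0,"rz":0,"gripper":1},{"tx":0,"ty":0,"tz":0.2,"rx":0,"ry":0,"rz":0,"gripper":1},{"tx":0,"ty":0,"tz":0.1,"rx":0,"ry":0,"rz":0,"gripper":1},{"tx":0,"ty":0,"tz":0.05,"rx":0,"ry":0,"rz":0,"gripper":1},{"tx":0,"ty":0,"tz":0,"rx":0,"ry":0,"rz":0,"gripper":1},{"tx":0,"ty":0,"tz":0,"rx":0,"ry":0,"rz":0,"gripper":1}]'|tail -n 5
```

```text
tool_pos: [0.5406, 0.0391, 0.0289]
eef_rot: [[-0.997, -0.082, 0.0], [-0.082, 0.997, -0.0], [-0.0, -0.0, -1.0]]
force: [0.5, -0.2, -1.6]
width: 0.0382
grasp_force: 63.0
```

```bash
python3 -m creep '[{"tx":0,"ty":0,"tz":0.04,"rx":0,"ry":0,"rz":0,"gripper":1},{"tx":0,"ty":0,"tz":0.04,"rx":0,"ry":0,"rz":0,"gripper":1},{"tx":0,"ty":0,"tz":0,"rx":0,"ry":0,"rz":0,"gripper":1},{"tx":0,"ty":0,"tz":0,"rx":0,"ry":0,"rz":0,"gripper":1}]'|tail -n 5; python3 -m creep '[{"tx":0,"ty":0,"tz":0,"rx":0,"ry":0,"rz":0,"gripper":-1},{"tx":0,"ty":0,"tz":0,"rx":0,"ry":0,"rz":0,"gripper":-1},{"tx":0,"ty":0,"tz":0,"rx":0,"ry":0,"rz":0,"gripper":-1},{"tx":0,"ty":0,"tz":0,"rx":0,"ry":0,"rz":0,"gripper":-1},{"tx":0,"ty":0,"tz":0,"rx":0,"ry":0,"rz":0,"gripper":-1},{"tx":0,"ty":0,"tz":-0.6,"rx":0,"ry":0,"rz":0,"gripper":-1},{"tx":0,"ty":0,"tz":-0.8,"rx":0,"ry":0,"rz":0,"gripper":-1},{"tx":0,"ty":0,"tz":-0.8,"rx":0,"ry":0,"rz":0,"gripper":-1},{"tx":0,"ty":0,"tz":-0.6,"rx":0,"ry":0,"rz":0,"gripper":-1},{"tx":0,"ty":0,"tz":0,"rx":0,"ry":0,"rz":0,"gripper":-1},{"tx":0,"ty":0,"tz":0,"rx":0,"ry":0,"rz":0,"gripper":-1}]'|tail -n 5;python3 - <<'E'
from h import *
for o,a in cams(): plan([*o,.01],a)
E
```

```text
tool_pos: [0.5408, 0.039, 0.0269]
eef_rot: [[-0.997, -0.082, 0.001], [-0.082, 0.997, -0.0], [-0.001, -0.001, -1.0]]
force: [-6.0, 1.5, 11.8]
width: 0.0383
grasp_force: 66.2
tool_pos: [0.5407, 0.0391, 0.1376]
eef_rot: [[-0.997, -0.082, 0.001], [-0.082, 0.997, -0.0], [-0.001, -0.0, -1.0]]
force: [0.1, -0.3, 0.1]
width: 0.0852
grasp_force: 0.0
cam px [360. 244.] o [ 0.3754 -0.2491] yaw -0.573 ext 73.2 59.7 reach 0.451
cam px [422. 206.] o [ 0.4873 -0.4284] yaw -1.206 ext 75.1 59.8 reach 0.649
cam px [354. 156.] o [ 0.6359 -0.2344] yaw -1.262 ext 73.8 60.1 reach 0.678
t 22.3 pos [0.5401 0.0391 0.1367] yaw -3.059 q6 -0.25 | rz 6.56 tx -0.452 ty -8.287 tz 3.166
t 22.3 pos [0.5401 0.0391 0.1367] yaw -3.059 q6 -0.25 | rz 12.88 tx -10.448 ty -5.407 tz 3.166
t 22.3 pos [0.5401 0.0391 0.1367] yaw -3.059 q6 -0.25 | rz 13.44 tx -7.243 ty 0.202 tz 3.166
```

The first cam is home: contact was felt at the expected height. Next is the cam at (0.636,-0.234).

```bash
python3 -m creep '[{"tx":0,"ty":0,"tz":0,"rx":0,"ry":0,"rz":1,"gripper":-1},{"tx":0,"ty":0,"tz":0,"rx":0,"ry":0,"rz":1,"gripper":-1},{"tx":0,"ty":0,"tz":0,"rx":0,"ry":0,"rz":1,"gripper":-1},{"tx":0,"ty":0,"tz":0,"rx":0,"ry":0,"rz":1,"gripper":-1},{"tx":0,"ty":0,"tz":0,"rx":0,"ry":0,"rz":1,"gripper":-1},{"tx":0,"ty":0,"tz":0,"rx":0,"ry":0,"rz":1,"gripper":-1},{"tx":0,"ty":0,"tz":0,"rx":0,"ry":0,"rz":1,"gripper":-1},{"tx":0,"ty":0,"tz":0,"rx":0,"ry":0,"rz":1,"gripper":-1},{"tx":0,"ty":0,"tz":0,"rx":0,"ry":0,"rz":1,"gripper":-1},{"tx":0,"ty":0,"tz":0,"rx":0,"ry":0,"rz":1,"gripper":-1},{"tx":0,"ty":0,"tz":0,"rx":0,"ry":0,"rz":1,"gripper":-1},{"tx":0,"ty":0,"tz":0,"rx":0,"ry":0,"rz":1,"gripper":-1}]' >/dev/null; python3 -m creep '[{"tx":0,"ty":0,"tz":0,"rx":0,"ry":0,"rz":0.72,"gripper":-1},{"tx":0,"ty":0,"tz":0,"rx":0,"ry":0,"rz":0.72,"gripper":-1},{"tx":-0.8,"ty":0,"tz":0,"rx":0,"ry":0,"rz":0,"gripper":-1},{"tx":-0.8,"ty":0,"tz":0,"rx":0,"ry":0,"rz":0,"gripper":-1},{"tx":-0.8,"ty":0,"tz":0,"rx":0,"ry":0,"rz":0,"gripper":-1},{"tx":-0.8,"ty":0,"tz":0,"rx":0,"ry":0,"rz":0,"gripper":-1},{"tx":-0.8,"ty":0,"tz":0,"rx":0,"ry":0,"rz":0,"gripper":-1},{"tx":-0.8,"ty":0.05,"tz":0.2,"rx":0,"ry":0,"rz":0,"gripper":-1},{"tx":-0.8,"ty":0.05,"tz":0.6,"rx":0,"ry":0,"rz":0,"gripper":-1},{"tx":-0.8,"ty":0.05,"tz":0.6,"rx":0,"ry":0,"rz":0,"gripper":-1},{"tx":-0.8,"ty":0.05,"tz":0.6,"rx":0,"ry":0,"rz":0,"gripper":-1}]' >/dev/null; python3 -m creep '[{"tx":0,"ty":0,"tz":0.4,"rx":0,"ry":0,"rz":0,"gripper":-1},{"tx":0,"ty":0,"tz":0,"rx":0,"ry":0,"rz":0,"gripper":-1},{"tx":0,"ty":0,"tz":0,"rx":0,"ry":0,"rz":0,"gripper":-1}]'|tail -n 5
python3 - <<'E'
from h import *
plan([.6359,-.2344,.01],-1.264)
E
```

```text
tool_pos: [0.6349, -0.2317, 0.0408]
eef_rot: [[-0.305, 0.952, -0.002], [0.952, 0.305, 0.001], [0.002, -0.001, -1.0]]
force: [0.1, -0.9, 0.7]
width: 0.0853
grasp_force: 0.0
t 24.9 pos [ 0.6349 -0.2317  0.0408] yaw 1.88 q6 0.72 | rz 0.03 tx -0.073 ty 0.004 tz 0.771
```

```bash
python3 -m creep '[{"tx":-0.07,"ty":0,"tz":0.3,"rx":0,"ry":0,"rz":0.03,"gripper":-1},{"tx":0,"ty":0,"tz":0.3,"rx":0,"ry":0,"rz":0,"gripper":-1},{"tx":0,"ty":0,"tz":0.17,"rx":0,"ry":0,"rz":0,"gripper":-1},{"tx":0,"ty":0,"tz":0,"rx":0,"ry":0,"rz":0,"gripper":-1},{"tx":0,"ty":0,"tz":0,"rx":0,"ry":0,"rz":0,"gripper":-1}]'|tail -n 5; python3 -m creep '[{"tx":0,"ty":0,"tz":0,"rx":0,"ry":0,"rz":0,"gripper":1},{"tx":0,"ty":0,"tz":0,"rx":0,"ry":0,"rz":0,"gripper":1},{"tx":0,"ty":0,"tz":0,"rx":0,"ry":0,"rz":0,"gripper":1},{"tx":0,"ty":0,"tz":0,"rx":0,"ry":0,"rz":0,"gripper":1},{"tx":0,"ty":0,"tz":0,"rx":0,"ry":0,"rz":0,"gripper":1},{"tx":0,"ty":0,"tz":0,"rx":0,"ry":0,"rz":0,"gripper":1}]'|tail -n 5;  python3 -m creep '[{"tx":0,"ty":0,"tz":-0.2,"rx":0,"ry":0,"rz":0,"gripper":1},{"tx":0,"ty":0,"tz":-0.7,"rx":0,"ry":0,"rz":0,"gripper":1},{"tx":0,"ty":0,"tz":-0.8,"rx":0,"ry":0,"rz":0,"gripper":1},{"tx":0,"ty":0,"tz":-0.8,"rx":0,"ry":0,"rz":0,"gripper":1},{"tx":0,"ty":0,"tz":-0.8,"rx":0,"ry":0,"rz":0,"gripper":1},{"tx":0,"ty":0,"tz":0,"rx":0,"ry":0,"rz":0,"gripper":1},{"tx":0,"ty":0,"tz":0,"rx":0,"ry":0,"rz":0,"gripper":1}]'|tail -n 5;python3 - <<'E'
from h import *
plan([.5385,.039,.13],.081)
E
```

```text
tool_pos: [0.6363, -0.2353, 0.0105]
eef_rot: [[-0.301, 0.953, -0.0], [0.953, 0.301, 0.0], [0.0, -0.0, -1.0]]
force: [0.1, 0.2, 0.5]
width: 0.0855
grasp_force: 0.0
tool_pos: [0.6374, -0.2359, 0.012]
eef_rot: [[-0.301, 0.954, 0.002], [0.954, 0.301, -0.001], [-0.002, 0.002, -1.0]]
force: [-0.2, 0.2, 6.7]
width: 0.0383
grasp_force: 62.5
tool_pos: [0.6368, -0.2357, 0.1434]
eef_rot: [[-0.301, 0.954, 0.001], [0.954, 0.301, -0.001], [-0.001, 0.001, -1.0]]
force: [-0.1, 0.2, -1.3]
width: 0.0383
grasp_force: 61.2
t 26.7 pos [ 0.6368 -0.2357  0.1434] yaw 1.877 q6 0.72 | rz -13.46 tx 1.893 ty 7.044 tz 0.336
```

```bash
python3 -m creep '[{"tx":0,"ty":0,"tz":0,"rx":0,"ry":0,"rz":-0.96,"gripper":1},{"tx":0,"ty":0,"tz":0,"rx":0,"ry":0,"rz":-0.96,"gripper":1},{"tx":0,"ty":0,"tz":0,"rx":0,"ry":0,"rz":-0.96,"gripper":1},{"tx":0,"ty":0,"tz":0,"rx":0,"ry":0,"rz":-0.96,"gripper":1},{"tx":0,"ty":0,"tz":0,"rx":0,"ry":0,"rz":-0.96,"gripper":1},{"tx":0,"ty":0,"tz":0,"rx":0,"ry":0,"rz":-0.96,"gripper":1},{"tx":0,"ty":0,"tz":0,"rx":0,"ry":0,"rz":-0.96,"gripper":1},{"tx":0,"ty":0,"tz":0,"rx":0,"ry":0,"rz":-0.96,"gripper":1},{"tx":0,"ty":0,"tz":0,"rx":0,"ry":0,"rz":-0.96,"gripper":1},{"tx":0,"ty":0,"tz":0,"rx":0,"ry":0,"rz":-0.96,"gripper":1},{"tx":0,"ty":0,"tz":0,"rx":0,"ry":0,"rz":-0.96,"gripper":1},{"tx":0,"ty":0,"tz":0,"rx":0,"ry":0,"rz":-0.96,"gripper":1}]' >/dev/null;  python3 -m creep '[{"tx":0,"ty":0,"tz":0,"rx":0,"ry":0,"rz":-0.97,"gripper":1},{"tx":0,"ty":0,"tz":0,"rx":0,"ry":0,"rz":-0.97,"gripper":1},{"tx":0.22,"ty":0.82,"tz":0,"rx":0,"ry":0,"rz":0,"gripper":1},{"tx":0.22,"ty":0.82,"tz":0,"rx":0,"ry":0,"rz":0,"gripper":1},{"tx":0.22,"ty":0.82,"tz":0,"rx":0,"ry":0,"rz":0,"gripper":1},{"tx":0.22,"ty":0.82,"tz":0,"rx":0,"ry":0,"rz":0,"gripper":1},{"tx":0.22,"ty":0.82,"tz":0,"rx":0,"ry":0,"rz":0,"gripper":1},{"tx":0.22,"ty":0.82,"tz":0,"rx":0,"ry":0,"rz":0,"gripper":1},{"tx":0.22,"ty":0.82,"tz":0,"rx":0,"ry":0,"rz":0,"gripper":1},{"tx":0.22,"ty":0.82,"tz":0,"rx":0,"ry":0,"rz":0,"gripper":1},{"tx":0.1,"ty":0.46,"tz":0,"rx":0,"ry":0,"rz":0,"gripper":1},{"tx":0,"ty":0,"tz":0.2,"rx":0,"ry":0,"rz":0,"gripper":1}]'>/dev/null; python3 -m creep '[{"tx":0,"ty":0,"tz":0,"rx":0,"ry":0,"rz":0,"gripper":1},{"tx":0,"ty":0,"tz":0,"rx":0,"ry":0,"rz":0,"gripper":1},{"tx":0,"ty":0,"tz":0,"rx":0,"ry":0,"rz":0,"gripper":1}]'|tail -n 5;python3 - <<'E'
from h import *
plan([.5402,.0391,.083],.081);cams()
E
```

```text
tool_pos: [0.5396, 0.0375, 0.1342]
eef_rot: [[-0.997, -0.08, -0.001], [-0.08, 0.997, -0.0], [0.001, -0.0, -1.0]]
force: [1.3, 0.2, -1.0]
width: 0.0383
grasp_force: 61.3
t 29.4 pos [0.5396 0.0375 0.1342] yaw -3.062 q6 -0.25 | rz -0.01 tx -0.019 ty 0.039 tz 1.28
cam px [360. 244.] o [ 0.3754 -0.2492] yaw -0.577 ext 73.2 59.5 reach 0.451
cam px [422. 206.] o [ 0.4874 -0.4287] yaw -1.199 ext 75.1 59.7 reach 0.649
```

```bash
python3 -m creep '[{"tx":-0.02,"ty":0.04,"tz":0.4,"rx":0,"ry":0,"rz":0,"gripper":1},{"tx":0,"ty":0,"tz":0.4,"rx":0,"ry":0,"rz":0,"gripper":1},{"tx":0,"ty":0,"tz":0.15,"rx":0,"ry":0,"rz":0,"gripper":1},{"tx":0,"ty":0,"tz":0.1,"rx":0,"ry":0,"rz":0,"gripper":1},{"tx":0,"ty":0,"tz":0.1,"rx":0,"ry":0,"rz":0,"gripper":1},{"tx":0,"ty":0,"tz":0.1,"rx":0,"ry":0,"rz":0,"gripper":1},{"tx":0,"ty":0,"tz":0.1,"rx":0,"ry":0,"rz":0,"gripper":1},{"tx":0,"ty":0,"tz":0,"rx":0,"ry":0,"rz":0,"gripper":1},{"tx":0,"ty":0,"tz":0,"rx":0,"ry":0,"rz":0,"gripper":1}]'|tail -n 5
```

```text
tool_pos: [0.5403, 0.04, 0.0807]
eef_rot: [[-0.997, -0.081, 0.0], [-0.081, 0.997, -0.0], [-0.0, -0.0, -1.0]]
force: [-0.5, -1.0, -0.9]
width: 0.0383
grasp_force: 61.3
```

```bash
python3 -m creep '[{"tx":0,"ty":-0.02,"tz":0.15,"rx":0,"ry":0,"rz":0,"gripper":1},{"tx":0,"ty":0,"tz":0.15,"rx":0,"ry":0,"rz":0,"gripper":1},{"tx":0,"ty":0,"tz":0,"rx":0,"ry":0,"rz":0,"gripper":1}]'|tail -n 5;python3 -m creep '[{"tx":0,"ty":0,"tz":0.15,"rx":0,"ry":0,"rz":0,"gripper":1},{"tx":0,"ty":0,"tz":0.15,"rx":0,"ry":0,"rz":0,"gripper":1},{"tx":0,"ty":0,"tz":0.15,"rx":0,"ry":0,"rz":0,"gripper":1},{"tx":0,"ty":0,"tz":0.12,"rx":0,"ry":0,"rz":0,"gripper":1},{"tx":0,"ty":0,"tz":0,"rx":0,"ry":0,"rz":0,"gripper":1},{"tx":0,"ty":0,"tz":0,"rx":0,"ry":0,"rz":0,"gripper":1}]'|tail -n 5
```

```text
tool_pos: [0.5397, 0.0392, 0.0674]
eef_rot: [[-0.997, -0.081, -0.001], [-0.081, 0.997, 0.0], [0.001, 0.0, -1.0]]
force: [-0.2, -0.2, -1.1]
width: 0.0381
grasp_force: 61.4
tool_pos: [0.5402, 0.0392, 0.0457]
eef_rot: [[-0.997, -0.081, -0.0], [-0.081, 0.997, -0.0], [0.0, -0.0, -1.0]]
force: [-0.4, -0.6, -0.5]
width: 0.0384
grasp_force: 61.4
```

```bash
python3 -m creep '[{"tx":0,"ty":0,"tz":0.05,"rx":0,"ry":0,"rz":0,"gripper":1},{"tx":0,"ty":0,"tz":0.05,"rx":0,"ry":0,"rz":0,"gripper":1},{"tx":0,"ty":0,"tz":0.02,"rx":0,"ry":0,"rz":0,"gripper":1},{"tx":0,"ty":0,"tz":0,"rx":0,"ry":0,"rz":0,"gripper":1},{"tx":0,"ty":0,"tz":0,"rx":0,"ry":0,"rz":0,"gripper":1}]'|tail -n 5; python3 -m creep '[{"tx":0,"ty":0,"tz":0,"rx":0,"ry":0,"rz":0,"gripper":-1},{"tx":0,"ty":0,"tz":0,"rx":0,"ry":0,"rz":0,"gripper":-1},{"tx":0,"ty":0,"tz":0,"rx":0,"ry":0,"rz":0,"gripper":-1},{"tx":0,"ty":0,"tz":0,"rx":0,"ry":0,"rz":0,"gripper":-1},{"tx":0,"ty":0,"tz":0,"rx":0,"ry":0,"rz":0,"gripper":-1},{"tx":0,"ty":0,"tz":-0.6,"rx":0,"ry":0,"rz":0,"gripper":-1},{"tx":0,"ty":0,"tz":-0.8,"rx":0,"ry":0,"rz":0,"gripper":-1},{"tx":0,"ty":0,"tz":-0.8,"rx":0,"ry":0,"rz":0,"gripper":-1},{"tx":0,"ty":0,"tz":-0.2,"rx":0,"ry":0,"rz":0,"gripper":-1},{"tx":0,"ty":0,"tz":0,"rx":0,"ry":0,"rz":0,"gripper":-1},{"tx":0,"ty":0,"tz":0,"rx":0,"ry":0,"rz":0,"gripper":-1}]'|tail -n 5;python3 - <<'E'
from h import *
for o,a in cams(): plan([*o,.01],a)
E
```

```text
tool_pos: [0.5405, 0.0392, 0.0419]
eef_rot: [[-0.997, -0.081, 0.001], [-0.081, 0.997, -0.0], [-0.001, -0.0, -1.0]]
force: [-2.9, -0.8, 6.3]
width: 0.0383
grasp_force: 63.2
tool_pos: [0.5398, 0.0393, 0.1359]
eef_rot: [[-0.997, -0.081, -0.001], [-0.081, 0.997, 0.0], [0.001, 0.0, -1.0]]
force: [0.5, 0.2, 0.3]
width: 0.0854
grasp_force: 0.0
cam px [360. 244.] o [ 0.3752 -0.2491] yaw -0.581 ext 73.4 59.4 reach 0.45
cam px [422. 206.] o [ 0.4875 -0.4287] yaw -1.192 ext 74.8 59.8 reach 0.649
t 32.9 pos [0.5395 0.0393 0.1354] yaw -3.06 q6 -0.25 | rz 6.63 tx -0.53 ty -8.282 tz 3.136
t 32.9 pos [0.5395 0.0393 0.1354] yaw -3.06 q6 -0.25 | rz 12.73 tx -10.388 ty -5.54 tz 3.136
```

The second cam is home. Third: the cam at (0.375,-0.249).

```bash
python3 -m creep '[{"tx":0,"ty":0,"tz":0,"rx":0,"ry":0,"rz":0.95,"gripper":-1},{"tx":0,"ty":0,"tz":0,"rx":0,"ry":0,"rz":0.95,"gripper":-1},{"tx":0,"ty":0,"tz":0,"rx":0,"ry":0,"rz":0.95,"gripper":-1},{"tx":0,"ty":0,"tz":0,"rx":0,"ry":0,"rz":0.95,"gripper":-1},{"tx":0,"ty":0,"tz":0,"rx":0,"ry":0,"rz":0.95,"gripper":-1},{"tx":0,"ty":0,"tz":0,"rx":0,"ry":0,"rz":0.95,"gripper":-1},{"tx":0,"ty":0,"tz":0,"rx":0,"ry":0,"rz":0.93,"gripper":-1}]' >/dev/null; python3 -m creep '[{"tx":-0.05,"ty":-0.83,"tz":0,"rx":0,"ry":0,"rz":0,"gripper":-1},{"tx":-0.05,"ty":-0.83,"tz":0,"rx":0,"ry":0,"rz":0,"gripper":-1},{"tx":-0.05,"ty":-0.83,"tz":0,"rx":0,"ry":0,"rz":0,"gripper":-1},{"tx":-0.05,"ty":-0.83,"tz":0,"rx":0,"ry":0,"rz":0,"gripper":-1},{"tx":-0.05,"ty":-0.83,"tz":0,"rx":0,"ry":0,"rz":0,"gripper":-1},{"tx":-0.05,"ty":-0.83,"tz":0,"rx":0,"ry":0,"rz":0,"gripper":-1},{"tx":-0.05,"ty":-0.83,"tz":0.4,"rx":0,"ry":0,"rz":0,"gripper":-1},{"tx":-0.05,"ty":-0.83,"tz":0.5,"rx":0,"ry":0,"rz":0,"gripper":-1},{"tx":-0.06,"ty":-0.83,"tz":0.5,"rx":0,"ry":0,"rz":0,"gripper":-1},{"tx":-0.06,"ty":-0.81,"tz":0.5,"rx":0,"ry":0,"rz":0,"gripper":-1},{"tx":0,"ty":0,"tz":0.5,"rx":0,"ry":0,"rz":0,"gripper":-1}]' >/dev/null; python3 -m creep '[{"tx":0,"ty":0,"tz":0,"rx":0,"ry":0,"rz":0,"gripper":-1},{"tx":0,"ty":0,"tz":0,"rx":0,"ry":0,"rz":0,"gripper":-1},{"tx":0,"ty":0,"tz":0,"rx":0,"ry":0,"rz":0,"gripper":-1}]'|tail -n 5
python3 - <<'E'
from h import *
plan([.3753,-.2491,.01],-.577)
E
```

```text
tool_pos: [0.3761, -0.2487, 0.0417]
eef_rot: [[-0.836, 0.549, 0.0], [0.549, 0.836, -0.001], [-0.001, -0.0, -1.0]]
force: [0.6, 0.3, 0.4]
width: 0.0855
grasp_force: 0.0
t 35.0 pos [ 0.3761 -0.2487  0.0417] yaw 2.561 q6 -0.29 | rz -0.04 tx 0.012 ty -0.019 tz 0.793
```

```bash
python3 -m creep '[{"tx":0,"ty":-0.02,"tz":0.3,"rx":0,"ry":0,"rz":-0.04,"gripper":-1},{"tx":0,"ty":0,"tz":0.3,"rx":0,"ry":0,"rz":0,"gripper":-1},{"tx":0,"ty":0,"tz":0.19,"rx":0,"ry":0,"rz":0,"gripper":-1},{"tx":0,"ty":0,"tz":0,"rx":0,"ry":0,"rz":0,"gripper":-1},{"tx":0,"ty":0,"tz":0,"rx":0,"ry":0,"rz":0,"gripper":-1}]'|tail -n 5; python3 -m creep '[{"tx":0,"ty":0,"tz":0,"rx":0,"ry":0,"rz":0,"gripper":1},{"tx":0,"ty":0,"tz":0,"rx":0,"ry":0,"rz":0,"gripper":1},{"tx":0,"ty":0,"tz":0,"rx":0,"ry":0,"rz":0,"gripper":1},{"tx":0,"ty":0,"tz":0,"rx":0,"ry":0,"rz":0,"gripper":1},{"tx":0,"ty":0,"tz":0,"rx":0,"ry":0,"rz":0,"gripper":1},{"tx":0,"ty":0,"tz":0,"rx":0,"ry":0,"rz":0,"gripper":1}]'|tail -n 5;  python3 -m creep '[{"tx":0,"ty":0,"tz":-0.2,"rx":0,"ry":0,"rz":0,"gripper":1},{"tx":0,"ty":0,"tz":-0.7,"rx":0,"ry":0,"rz":0,"gripper":1},{"tx":0,"ty":0,"tz":-0.8,"rx":0,"ry":0,"rz":0,"gripper":1},{"tx":0,"ty":0,"tz":-0.8,"rx":0,"ry":0,"rz":0,"gripper":1},{"tx":0,"ty":0,"tz":-0.8,"rx":0,"ry":0,"rz":0,"gripper":1},{"tx":0,"ty":0,"tz":0,"rx":0,"ry":0,"rz":0,"gripper":1},{"tx":0,"ty":0,"tz":0,"rx":0,"ry":0,"rz":0,"gripper":1}]'|tail -n 5;python3 - <<'E'
from h import *
plan([.5385,.039,.13],.081)
E
```

```text
tool_pos: [0.3751, -0.2493, 0.0091]
eef_rot: [[-0.838, 0.546, -0.0], [0.546, 0.838, 0.0], [0.001, 0.0, -1.0]]
force: [-0.9, -0.7, 0.8]
width: 0.0852
grasp_force: 0.0
tool_pos: [0.3766, -0.2506, 0.0118]
eef_rot: [[-0.838, 0.546, 0.003], [0.546, 0.838, -0.002], [-0.004, -0.0, -1.0]]
force: [-0.6, 5.1, 17.8]
width: 0.0384
grasp_force: 64.6
tool_pos: [0.3754, -0.2499, 0.1419]
eef_rot: [[-0.838, 0.546, 0.001], [0.546, 0.838, -0.001], [-0.001, -0.001, -1.0]]
force: [-0.3, 0.4, -1.7]
width: 0.0383
grasp_force: 62.7
t 36.8 pos [ 0.3754 -0.2499  0.1419] yaw 2.564 q6 -0.3 | rz -6.59 tx -4.648 ty 6.87 tz 0.297
```

```bash
python3 -m creep '[{"tx":0,"ty":0,"tz":0,"rx":0,"ry":0,"rz":-0.94,"gripper":1},{"tx":0,"ty":0,"tz":0,"rx":0,"ry":0,"rz":-0.94,"gripper":1},{"tx":0,"ty":0,"tz":0,"rx":0,"ry":0,"rz":-0.94,"gripper":1},{"tx":0,"ty":0,"tz":0,"rx":0,"ry":0,"rz":-0.94,"gripper":1},{"tx":0,"ty":0,"tz":0,"rx":0,"ry":0,"rz":-0.94,"gripper":1},{"tx":0,"ty":0,"tz":0,"rx":0,"ry":0,"rz":-0.94,"gripper":1},{"tx":0,"ty":0,"tz":0,"rx":0,"ry":0,"rz":-0.95,"gripper":1}]' >/dev/null;  python3 -m creep '[{"tx":-0.52,"ty":0.76,"tz":0,"rx":0,"ry":0,"rz":0,"gripper":1},{"tx":-0.52,"ty":0.76,"tz":0,"rx":0,"ry":0,"rz":0,"gripper":1},{"tx":-0.52,"ty":0.76,"tz":0,"rx":0,"ry":0,"rz":0,"gripper":1},{"tx":-0.52,"ty":0.76,"tz":0,"rx":0,"ry":0,"rz":0,"gripper":1},{"tx":-0.52,"ty":0.76,"tz":0,"rx":0,"ry":0,"rz":0,"gripper":1},{"tx":-0.52,"ty":0.76,"tz":0,"rx":0,"ry":0,"rz":0,"gripper":1},{"tx":-0.52,"ty":0.76,"tz":0,"rx":0,"ry":0,"rz":0,"gripper":1},{"tx":-0.52,"ty":0.76,"tz":0,"rx":0,"ry":0,"rz":0,"gripper":1},{"tx":-0.53,"ty":0.79,"tz":0,"rx":0,"ry":0,"rz":0,"gripper":1},{"tx":0,"ty":0,"tz":0.2,"rx":0,"ry":0,"rz":0,"gripper":1},{"tx":0,"ty":0,"tz":0,"rx":0,"ry":0,"rz":0,"gripper":1}]'>/dev/null; python3 -m creep '[{"tx":0,"ty":0,"tz":0,"rx":0,"ry":0,"rz":0,"gripper":1},{"tx":0,"ty":0,"tz":0,"rx":0,"ry":0,"rz":0,"gripper":1}]'|tail -n 5;python3 - <<'E'
from h import *
plan([.5402,.0391,.083],.081);cams()
E
```

```text
tool_pos: [0.5394, 0.0387, 0.1332]
eef_rot: [[-0.997, -0.08, -0.001], [-0.08, 0.997, -0.0], [0.001, -0.0, -1.0]]
force: [-0.3, 0.8, -1.1]
width: 0.0382
grasp_force: 62.6
t 38.8 pos [0.5394 0.0387 0.1332] yaw -3.062 q6 -0.25 | rz -0.01 tx -0.02 ty 0.009 tz 1.254
cam px [422. 206.] o [ 0.4875 -0.4288] yaw -1.2 ext 74.7 59.8 reach 0.649
```

```bash
python3 -m creep '[{"tx":-0.02,"ty":0.01,"tz":0.4,"rx":0,"ry":0,"rz":0,"gripper":1},{"tx":0,"ty":0,"tz":0.4,"rx":0,"ry":0,"rz":0,"gripper":1},{"tx":0,"ty":0,"tz":0.15,"rx":0,"ry":0,"rz":0,"gripper":1},{"tx":0,"ty":0,"tz":0.1,"rx":0,"ry":0,"rz":0,"gripper":1},{"tx":0,"ty":0,"tz":0.1,"rx":0,"ry":0,"rz":0,"gripper":1},{"tx":0,"ty":0,"tz":0.1,"rx":0,"ry":0,"rz":0,"gripper":1},{"tx":0,"ty":0,"tz":0.1,"rx":0,"ry":0,"rz":0,"gripper":1},{"tx":0,"ty":0,"tz":0,"rx":0,"ry":0,"rz":0,"gripper":1},{"tx":0,"ty":0,"tz":0,"rx":0,"ry":0,"rz":0,"gripper":1}]'|tail -n 5;  python3 -m creep '[{"tx":0,"ty":0,"tz":0.12,"rx":0,"ry":0,"rz":0,"gripper":1},{"tx":0,"ty":0,"tz":0.12,"rx":0,"ry":0,"rz":0,"gripper":1},{"tx":0,"ty":0,"tz":0.1,"rx":0,"ry":0,"rz":0,"gripper":1},{"tx":0,"ty":0,"tz":0,"rx":0,"ry":0,"rz":0,"gripper":1},{"tx":0,"ty":0,"tz":0,"rx":0,"ry":0,"rz":0,"gripper":1}]'|tail -n 5
```

```text
tool_pos: [0.5407, 0.04, 0.0795]
eef_rot: [[-0.997, -0.081, 0.0], [-0.081, 0.997, -0.0], [-0.0, -0.0, -1.0]]
force: [0.4, -0.2, -1.2]
width: 0.0382
grasp_force: 62.6
tool_pos: [0.5405, 0.04, 0.0656]
eef_rot: [[-0.997, -0.081, -0.0], [-0.081, 0.997, -0.0], [0.0, 0.0, -1.0]]
force: [-0.0, 0.1, -0.9]
width: 0.0382
grasp_force: 62.6
```

```bash
python3 -m creep '[{"tx":0,"ty":-0.02,"tz":0.1,"rx":0,"ry":0,"rz":0,"gripper":1},{"tx":0,"ty":0,"tz":0.08,"rx":0,"ry":0,"rz":0,"gripper":1},{"tx":0,"ty":0,"tz":0.05,"rx":0,"ry":0,"rz":0,"gripper":1},{"tx":0,"ty":0,"tz":0,"rx":0,"ry":0,"rz":0,"gripper":1},{"tx":0,"ty":0,"tz":0,"rx":0,"ry":0,"rz":0,"gripper":1}]'|tail -n 5; python3 -m creep '[{"tx":0,"ty":0,"tz":0,"rx":0,"ry":0,"rz":0,"gripper":-1},{"tx":0,"ty":0,"tz":0,"rx":0,"ry":0,"rz":0,"gripper":-1},{"tx":0,"ty":0,"tz":0,"rx":0,"ry":0,"rz":0,"gripper":-1},{"tx":0,"ty":0,"tz":0,"rx":0,"ry":0,"rz":0,"gripper":-1},{"tx":0,"ty":0,"tz":0,"rx":0,"ry":0,"rz":0,"gripper":-1},{"tx":0,"ty":0,"tz":-0.6,"rx":0,"ry":0,"rz":0,"gripper":-1},{"tx":0,"ty":0,"tz":-0.8,"rx":0,"ry":0,"rz":0,"gripper":-1},{"tx":0,"ty":0,"tz":-0.6,"rx":0,"ry":0,"rz":0,"gripper":-1},{"tx":0,"ty":0,"tz":0,"rx":0,"ry":0,"rz":0,"gripper":-1},{"tx":0,"ty":0,"tz":0,"rx":0,"ry":0,"rz":0,"gripper":-1}]'|tail -n 5;python3 - <<'E'
from h import *
for o,a in cams(): plan([*o,.01],a)
E
```

```text
tool_pos: [0.5406, 0.0391, 0.0569]
eef_rot: [[-0.997, -0.081, -0.0], [-0.081, 0.997, -0.0], [0.0, -0.0, -1.0]]
force: [-3.3, 0.0, 5.0]
width: 0.0384
grasp_force: 64.3
tool_pos: [0.5411, 0.0391, 0.1369]
eef_rot: [[-0.997, -0.081, 0.001], [-0.081, 0.997, -0.0], [-0.001, -0.0, -1.0]]
force: [1.2, 0.3, -0.6]
width: 0.0853
grasp_force: 0.0
cam px [422. 206.] o [ 0.4876 -0.4286] yaw -1.205 ext 74.9 59.5 reach 0.649
t 41.8 pos [0.5405 0.0392 0.1359] yaw -3.06 q6 -0.25 | rz 12.87 tx -10.453 ty -5.414 tz 3.148
```

The third cam is home. Fourth: the knocked cam at (0.4876,-0.4287).

```bash
python3 -m creep '[{"tx":0,"ty":0,"tz":0,"rx":0,"ry":0,"rz":1,"gripper":-1},{"tx":0,"ty":0,"tz":0,"rx":0,"ry":0,"rz":1,"gripper":-1},{"tx":0,"ty":0,"tz":0,"rx":0,"ry":0,"rz":1,"gripper":-1},{"tx":0,"ty":0,"tz":0,"rx":0,"ry":0,"rz":1,"gripper":-1},{"tx":0,"ty":0,"tz":0,"rx":0,"ry":0,"rz":1,"gripper":-1},{"tx":0,"ty":0,"tz":0,"rx":0,"ry":0,"rz":1,"gripper":-1},{"tx":0,"ty":0,"tz":0,"rx":0,"ry":0,"rz":1,"gripper":-1},{"tx":0,"ty":0,"tz":0,"rx":0,"ry":0,"rz":1,"gripper":-1},{"tx":0,"ty":0,"tz":0,"rx":0,"ry":0,"rz":1,"gripper":-1},{"tx":0,"ty":0,"tz":0,"rx":0,"ry":0,"rz":1,"gripper":-1},{"tx":0,"ty":0,"tz":0,"rx":0,"ry":0,"rz":1,"gripper":-1},{"tx":0,"ty":0,"tz":0,"rx":0,"ry":0,"rz":1,"gripper":-1}]' >/dev/null; python3 -m creep '[{"tx":0,"ty":0,"tz":0,"rx":0,"ry":0,"rz":0.85,"gripper":-1},{"tx":-0.8,"ty":-0.42,"tz":0,"rx":0,"ry":0,"rz":0,"gripper":-1},{"tx":-0.8,"ty":-0.42,"tz":0,"rx":0,"ry":0,"rz":0,"gripper":-1},{"tx":-0.8,"ty":-0.42,"tz":0,"rx":0,"ry":0,"rz":0,"gripper":-1},{"tx":-0.8,"ty":-0.42,"tz":0,"rx":0,"ry":0,"rz":0,"gripper":-1},{"tx":-0.8,"ty":-0.42,"tz":0,"rx":0,"ry":0,"rz":0,"gripper":-1},{"tx":-0.8,"ty":-0.42,"tz":0,"rx":0,"ry":0,"rz":0,"gripper":-1},{"tx":-0.8,"ty":-0.42,"tz":0,"rx":0,"ry":0,"rz":0,"gripper":-1},{"tx":-0.8,"ty":-0.42,"tz":0,"rx":0,"ry":0,"rz":0,"gripper":-1},{"tx":-0.8,"ty":-0.42,"tz":0,"rx":0,"ry":0,"rz":0,"gripper":-1},{"tx":-0.8,"ty":-0.42,"tz":0,"rx":0,"ry":0,"rz":0,"gripper":-1},{"tx":-0.8,"ty":-0.42,"tz":0,"rx":0,"ry":0,"rz":0,"gripper":-1}]' >/dev/null; python3 -m creep '[{"tx":-0.8,"ty":-0.42,"tz":0.3,"rx":0,"ry":0,"rz":0,"gripper":-1},{"tx":-0.8,"ty":-0.4,"tz":0.5,"rx":0,"ry":0,"rz":0,"gripper":-1},{"tx":0,"ty":0,"tz":0.6,"rx":0,"ry":0,"rz":0,"gripper":-1},{"tx":0,"ty":0,"tz":0.6,"rx":0,"ry":0,"rz":0,"gripper":-1},{"tx":0,"ty":0,"tz":0.3,"rx":0,"ry":0,"rz":0,"gripper":-1},{"tx":0,"ty":0,"tz":0,"rx":0,"ry":0,"rz":0,"gripper":-1},{"tx":0,"ty":0,"tz":0,"rx":0,"ry":0,"rz":0,"gripper":-1},{"tx":0,"ty":0,"tz":0,"rx":0,"ry":0,"rz":0,"gripper":-1}]'|tail -n 5
python3 - <<'E'
from h import *
plan([.4875,-.4287,.01],-1.202)
E
```

```text
tool_pos: [0.4875, -0.4277, 0.0462]
eef_rot: [[-0.359, 0.933, 0.001], [0.933, 0.359, -0.002], [-0.002, 0.001, -1.0]]
force: [0.3, 0.1, 0.4]
width: 0.0854
grasp_force: 0.0
t 45.0 pos [ 0.4875 -0.4277  0.0462] yaw 1.938 q6 0.28 | rz -0.01 tx -0.023 ty -0.01 tz 0.904
```

```bash
python3 -m creep '[{"tx":-0.02,"ty":-0.01,"tz":0.3,"rx":0,"ry":0,"rz":0,"gripper":-1},{"tx":0,"ty":0,"tz":0.35,"rx":0,"ry":0,"rz":0,"gripper":-1},{"tx":0,"ty":0,"tz":0.24,"rx":0,"ry":0,"rz":0,"gripper":-1},{"tx":0,"ty":0,"tz":0,"rx":0,"ry":0,"rz":0,"gripper":-1},{"tx":0,"ty":0,"tz":0,"rx":0,"ry":0,"rz":0,"gripper":-1}]'|tail -n 5; python3 -m creep '[{"tx":0,"ty":0,"tz":0,"rx":0,"ry":0,"rz":0,"gripper":1},{"tx":0,"ty":0,"tz":0,"rx":0,"ry":0,"rz":0,"gripper":1},{"tx":0,"ty":0,"tz":0,"rx":0,"ry":0,"rz":0,"gripper":1},{"tx":0,"ty":0,"tz":0,"rx":0,"ry":0,"rz":0,"gripper":1},{"tx":0,"ty":0,"tz":0,"rx":0,"ry":0,"rz":0,"gripper":1},{"tx":0,"ty":0,"tz":0,"rx":0,"ry":0,"rz":0,"gripper":1}]'|tail -n 5;  python3 -m creep '[{"tx":0,"ty":0,"tz":-0.2,"rx":0,"ry":0,"rz":0,"gripper":1},{"tx":0,"ty":0,"tz":-0.7,"rx":0,"ry":0,"rz":0,"gripper":1},{"tx":0,"ty":0,"tz":-0.8,"rx":0,"ry":0,"rz":0,"gripper":1},{"tx":0,"ty":0,"tz":-0.8,"rx":0,"ry":0,"rz":0,"gripper":1},{"tx":0,"ty":0,"tz":-0.8,"rx":0,"ry":0,"rz":0,"gripper":1},{"tx":0,"ty":0,"tz":0,"rx":0,"ry":0,"rz":0,"gripper":1},{"tx":0,"ty":0,"tz":0,"rx":0,"ry":0,"rz":0,"gripper":1}]'|tail -n 5;python3 - <<'E'
from h import *
plan([.5402,.0391,.13],.081)
E
```

```text
tool_pos: [0.4865, -0.4278, 0.0085]
eef_rot: [[-0.359, 0.933, -0.001], [0.933, 0.359, 0.001], [0.001, -0.0, -1.0]]
force: [-0.6, 0.5, 0.5]
width: 0.0852
grasp_force: 0.0
tool_pos: [0.4882, -0.4294, 0.0119]
eef_rot: [[-0.359, 0.933, 0.003], [0.933, 0.359, -0.003], [-0.004, 0.002, -1.0]]
force: [0.7, 1.8, 13.2]
width: 0.038
grasp_force: 64.4
tool_pos: [0.4871, -0.4285, 0.1419]
eef_rot: [[-0.359, 0.933, 0.001], [0.933, 0.359, -0.001], [-0.002, 0.0, -1.0]]
force: [-0.7, 0.2, -1.2]
width: 0.0382
grasp_force: 61.3
t 46.8 pos [ 0.4871 -0.4285  0.1419] yaw 1.938 q6 0.28 | rz -12.85 tx -2.27 ty 11.544 tz 0.299
```

```bash
python3 -m creep '[{"tx":0,"ty":0,"tz":0,"rx":0,"ry":0,"rz":-0.99,"gripper":1},{"tx":0,"ty":0,"tz":0,"rx":0,"ry":0,"rz":-0.99,"gripper":1},{"tx":0,"ty":0,"tz":0,"rx":0,"ry":0,"rz":-0.99,"gripper":1},{"tx":0,"ty":0,"tz":0,"rx":0,"ry":0,"rz":-0.99,"gripper":1},{"tx":0,"ty":0,"tz":0,"rx":0,"ry":0,"rz":-0.99,"gripper":1},{"tx":0,"ty":0,"tz":0,"rx":0,"ry":0,"rz":-0.99,"gripper":1},{"tx":0,"ty":0,"tz":0,"rx":0,"ry":0,"rz":-0.99,"gripper":1},{"tx":0,"ty":0,"tz":0,"rx":0,"ry":0,"rz":-0.99,"gripper":1},{"tx":0,"ty":0,"tz":0,"rx":0,"ry":0,"rz":-0.99,"gripper":1},{"tx":0,"ty":0,"tz":0,"rx":0,"ry":0,"rz":-0.99,"gripper":1},{"tx":0,"ty":0,"tz":0,"rx":0,"ry":0,"rz":-0.99,"gripper":1},{"tx":0,"ty":0,"tz":0,"rx":0,"ry":0,"rz":-0.99,"gripper":1}]' >/dev/null;  python3 -m creep '[{"tx":0,"ty":0,"tz":0,"rx":0,"ry":0,"rz":-0.97,"gripper":1},{"tx":-0.17,"ty":0.88,"tz":0,"rx":0,"ry":0,"rz":0,"gripper":1},{"tx":-0.17,"ty":0.88,"tz":0,"rx":0,"ry":0,"rz":0,"gripper":1},{"tx":-0.17,"ty":0.88,"tz":0,"rx":0,"ry":0,"rz":0,"gripper":1},{"tx":-0.17,"ty":0.88,"tz":0,"rx":0,"ry":0,"rz":0,"gripper":1},{"tx":-0.17,"ty":0.88,"tz":0,"rx":0,"ry":0,"rz":0,"gripper":1},{"tx":-0.17,"ty":0.88,"tz":0,"rx":0,"ry":0,"rz":0,"gripper":1},{"tx":-0.17,"ty":0.88,"tz":0,"rx":0,"ry":0,"rz":0,"gripper":1},{"tx":-0.17,"ty":0.88,"tz":0,"rx":0,"ry":0,"rz":0,"gripper":1},{"tx":-0.17,"ty":0.88,"tz":0,"rx":0,"ry":0,"rz":0,"gripper":1},{"tx":-0.17,"ty":0.88,"tz":0,"rx":0,"ry":0,"rz":0,"gripper":1},{"tx":-0.17,"ty":0.88,"tz":0,"rx":0,"ry":0,"rz":0,"gripper":1}]'>/dev/null; python3 -m creep '[{"tx":-0.17,"ty":0.88,"tz":0,"rx":0,"ry":0,"rz":0,"gripper":1},{"tx":-0.2,"ty":0.9,"tz":0,"rx":0,"ry":0,"rz":0,"gripper":1},{"tx":0,"ty":0.08,"tz":0.2,"rx":0,"ry":0,"rz":0,"gripper":1},{"tx":0,"ty":0,"tz":0,"rx":0,"ry":0,"rz":0,"gripper":1},{"tx":0,"ty":0,"tz":0,"rx":0,"ry":0,"rz":0,"gripper":1},{"tx":0,"ty":0,"tz":0,"rx":0,"ry":0,"rz":0,"gripper":1}]'|tail -n 5;python3 - <<'E'
from h import *
plan([.540,.0391,.083],.081)
E
```

```text
tool_pos: [0.5385, 0.0382, 0.1327]
eef_rot: [[-0.997, -0.08, -0.001], [-0.08, 0.997, -0.0], [0.001, -0.0, -1.0]]
force: [0.3, -0.6, -1.2]
width: 0.0383
grasp_force: 61.4
t 49.8 pos [0.5385 0.0382 0.1327] yaw -3.062 q6 -0.25 | rz -0.01 tx -0.04 ty 0.019 tz 1.242
```

Home for the fourth cam is at TCP z of about 0.072.

```bash
python3 -m creep '[{"tx":-0.04,"ty":0.01,"tz":0.4,"rx":0,"ry":0,"rz":0,"gripper":1},{"tx":0,"ty":0,"tz":0.4,"rx":0,"ry":0,"rz":0,"gripper":1},{"tx":0,"ty":0,"tz":0.15,"rx":0,"ry":0,"rz":0,"gripper":1},{"tx":0,"ty":0,"tz":0.1,"rx":0,"ry":0,"rz":0,"gripper":1},{"tx":0,"ty":0,"tz":0.1,"rx":0,"ry":0,"rz":0,"gripper":1},{"tx":0,"ty":0,"tz":0.1,"rx":0,"ry":0,"rz":0,"gripper":1},{"tx":0,"ty":0,"tz":0,"rx":0,"ry":0,"rz":0,"gripper":1},{"tx":0,"ty":0,"tz":0,"rx":0,"ry":0,"rz":0,"gripper":1}]'|tail -n 5;  python3 -m creep '[{"tx":0,"ty":0,"tz":0.1,"rx":0,"ry":0,"rz":0,"gripper":1},{"tx":0,"ty":0,"tz":0.1,"rx":0,"ry":0,"rz":0,"gripper":1},{"tx":0,"ty":0,"tz":0,"rx":0,"ry":0,"rz":0,"gripper":1},{"tx":0,"ty":0,"tz":0,"rx":0,"ry":0,"rz":0,"gripper":1}]'|tail -n 5
```

```text
tool_pos: [0.5404, 0.0398, 0.0833]
eef_rot: [[-0.997, -0.081, 0.0], [-0.081, 0.997, -0.0], [-0.0, -0.0, -1.0]]
force: [0.1, 0.6, -0.2]
width: 0.0383
grasp_force: 61.4
tool_pos: [0.5399, 0.0398, 0.0746]
eef_rot: [[-0.997, -0.081, -0.001], [-0.081, 0.997, -0.0], [0.001, -0.0, -1.0]]
force: [-1.4, -1.3, -1.9]
width: 0.0384
grasp_force: 61.3
```

```bash
python3 -m creep '[{"tx":0,"ty":-0.01,"tz":0.05,"rx":0,"ry":0,"rz":0,"gripper":1},{"tx":0,"ty":0,"tz":0.03,"rx":0,"ry":0,"rz":0,"gripper":1},{"tx":0,"ty":0,"tz":0,"rx":0,"ry":0,"rz":0,"gripper":1},{"tx":0,"ty":0,"tz":0,"rx":0,"ry":0,"rz":0,"gripper":1}]'|tail -n 5; python3 -m creep '[{"tx":0,"ty":0,"tz":0,"rx":0,"ry":0,"rz":0,"gripper":-1},{"tx":0,"ty":0,"tz":0,"rx":0,"ry":0,"rz":0,"gripper":-1},{"tx":0,"ty":0,"tz":0,"rx":0,"ry":0,"rz":0,"gripper":-1},{"tx":0,"ty":0,"tz":0,"rx":0,"ry":0,"rz":0,"gripper":-1},{"tx":0,"ty":0,"tz":0,"rx":0,"ry":0,"rz":0,"gripper":-1},{"tx":0,"ty":0,"tz":-0.6,"rx":0,"ry":0,"rz":0,"gripper":-1},{"tx":0,"ty":0,"tz":-0.9,"rx":0,"ry":0,"rz":0,"gripper":-1},{"tx":0,"ty":0,"tz":-0.9,"rx":0,"ry":0,"rz":0,"gripper":-1},{"tx":0,"ty":0,"tz":-0.3,"rx":0,"ry":0,"rz":0,"gripper":-1},{"tx":0,"ty":0,"tz":0,"rx":0,"ry":0,"rz":0,"gripper":-1}]'|tail -n 5; python3 -m creep '[{"tx":-0.4,"ty":0.7,"tz":0,"rx":0,"ry":0,"rz":0,"gripper":-1},{"tx":-0.4,"ty":0.7,"tz":0,"rx":0,"ry":0,"rz":0,"gripper":-1},{"tx":-0.4,"ty":0.7,"tz":0,"rx":0,"ry":0,"rz":0,"gripper":-1},{"tx":-0.2,"ty":0.7,"tz":0,"rx":0,"ry":0,"rz":0,"gripper":-1},{"tx":0,"ty":0.5,"tz":0,"rx":0,"ry":0,"rz":0,"gripper":-1},{"tx":0,"ty":0,"tz":0,"rx":0,"ry":0,"rz":0,"gripper":-1},{"tx":0,"ty":0,"tz":0,"rx":0,"ry":0,"rz":0,"gripper":-1}]'|tail -n 5
python3 - <<'E'
from h import *
im=snap("top","top2");i2=snap("side","side3")
u,v=px("side",[.535,.04,.05]).astype(int);b=i2[v-40:v+40,u-40:u+40]
a=im[150:230,215:295];cv2.imwrite("pics/c6.png",cv2.resize(np.hstack([a,b]),(800,400),interpolation=cv2.INTER_CUBIC))
plan([.5865,.1725,.108],.081)
E
```

```text
tool_pos: [0.5402, 0.0394, 0.0719]
eef_rot: [[-0.997, -0.081, -0.0], [-0.081, 0.997, -0.0], [0.0, -0.0, -1.0]]
force: [-3.6, -0.3, 3.6]
width: 0.0379
grasp_force: 62.1
tool_pos: [0.5415, 0.0392, 0.1819]
eef_rot: [[-0.997, -0.081, 0.004], [-0.081, 0.997, -0.001], [-0.004, -0.001, -1.0]]
force: [1.1, -0.4, -0.0]
width: 0.0854
grasp_force: 0.0
tool_pos: [0.5846, 0.1755, 0.178]
eef_rot: [[-0.997, -0.082, -0.002], [-0.082, 0.997, -0.001], [0.002, -0.0, -1.0]]
force: [-0.9, 0.2, -0.0]
width: 0.0856
grasp_force: 0.0
t 53.2 pos [0.5851 0.1747 0.1789] yaw -3.061 q6 -0.0 | rz -0.01 tx -0.032 ty -0.057 tz 1.772
```

View pics/c6.png

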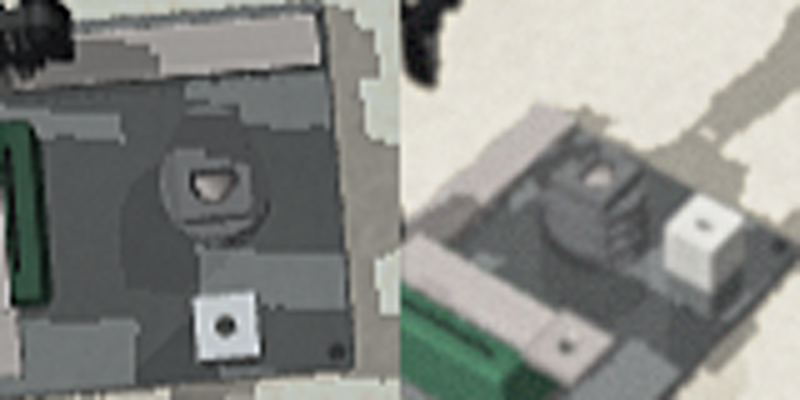

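c6 shows four cams stacked evenly, with the spindle's D end flush in the top hub at crop (212,185). Now I'll grip the keeper and shut it.

```bash
python3 -m creep '[{"tx":-0.03,"ty":-0.05,"tz":0.5,"rx":0,"ry":0,"rz":0,"gripper":-1},{"tx":0,"ty":0,"tz":0.6,"rx":0,"ry":0,"rz":0,"gripper":-1},{"tx":0,"ty":0,"tz":0.5,"rx":0,"ry":0,"rz":0,"gripper":-1},{"tx":0,"ty":0,"tz":0.15,"rx":0,"ry":0,"rz":0,"gripper":-1},{"tx":0,"ty":0,"tz":0,"rx":0,"ry":0,"rz":0,"gripper":-1},{"tx":0,"ty":0,"tz":0,"rx":0,"ry":0,"rz":0,"gripper":-1}]'|tail -n 5; python3 -m creep '[{"tx":0,"ty":0,"tz":0,"rx":0,"ry":0,"rz":0,"gripper":1},{"tx":0,"ty":0,"tz":0,"rx":0,"ry":0,"rz":0,"gripper":1},{"tx":0,"ty":0,"tz":0,"rx":0,"ry":0,"rz":0,"gripper":1},{"tx":0,"ty":0,"tz":0,"rx":0,"ry":0,"rz":0,"gripper":1},{"tx":0,"ty":0,"tz":0,"rx":0,"ry":0,"rz":0,"gripper":1},{"tx":0,"ty":0,"tz":0,"rx":0,"ry":0,"rz":0,"gripper":1},{"tx":0,"ty":0,"tz":0,"rx":0,"ry":0,"rz":0,"gripper":1},{"tx":0,"ty":0,"tz":0,"rx":0,"ry":0,"rz":0,"gripper":1}]'|tail -n 5
```

```text
tool_pos: [0.5873, 0.1732, 0.1109]
eef_rot: [[-0.997, -0.081, 0.001], [-0.081, 0.997, -0.0], [-0.001, -0.0, -1.0]]
force: [0.9, -0.5, -0.2]
width: 0.0853
grasp_force: 0.0
tool_pos: [0.5868, 0.1736, 0.1101]
eef_rot: [[-0.997, -0.081, 0.0], [-0.081, 0.997, -0.0], [-0.0, -0.0, -1.0]]
force: [-1.5, -1.1, 4.8]
width: 0.0127
grasp_force: 60.0
```

```bash
python3 -m creep '[{"tx":0,"ty":-0.2,"tz":0,"rx":0,"ry":0,"rz":0,"gripper":1},{"tx":0,"ty":-0.4,"tz":0,"rx":0,"ry":0,"rz":0,"gripper":1},{"tx":0,"ty":-0.4,"tz":0,"rx":0,"ry":0,"rz":0,"gripper":1},{"tx":0,"ty":-0.4,"tz":0,"rx":0,"ry":0,"rz":0,"gripper":1},{"tx":0,"ty":-0.4,"tz":0,"rx":0,"ry":0,"rz":0,"gripper":1},{"tx":0,"ty":-0.4,"tz":0,"rx":0,"ry":0,"rz":0,"gripper":1},{"tx":0,"ty":-0.4,"tz":0,"rx":0,"ry":0,"rz":0,"gripper":1},{"tx":0,"ty":-0.3,"tz":0,"rx":0,"ry":0,"rz":0,"gripper":1},{"tx":0,"ty":-0.1,"tz":0,"rx":0,"ry":0,"rz":0,"gripper":1},{"tx":0,"ty":0,"tz":0,"rx":0,"ry":0,"rz":0,"gripper":1},{"tx":0,"ty":0,"tz":0,"rx":0,"ry":0,"rz":0,"gripper":1}]'|tail -n 6
```

```text
t: 55.7
tool_pos: [0.5972, 0.0524, 0.1101]
eef_rot: [[-0.997, -0.08, 0.001], [-0.08, 0.997, -0.002], [-0.001, -0.002, -1.0]]
force: [5.8, -1.8, 3.2]
width: 0.0128
grasp_force: 60.0
```

```bash
python3 -m creep '[{"tx":0,"ty":-0.1,"tz":0,"rx":0,"ry":0,"rz":0,"gripper":1},{"tx":0,"ty":-0.05,"tz":0,"rx":0,"ry":0,"rz":0,"gripper":1},{"tx":0,"ty":0,"tz":0,"rx":0,"ry":0,"rz":0,"gripper":1}]'|grep -E "pos|force";python3 -m creep '[{"tx":0,"ty":-0.06,"tz":0,"rx":0,"ry":0,"rz":0,"gripper":1},{"tx":0,"ty":0,"tz":0,"rx":0,"ry":0,"rz":0,"gripper":1},{"tx":0,"ty":0,"tz":0,"rx":0,"ry":0,"rz":0,"gripper":1}]'|grep -E "pos|force"
```

```text
tool_pos: [0.5977, 0.047, 0.1101]
force: [5.8, 1.4, 3.7]
grasp_force: 60.0
tool_pos: [0.5979, 0.0447, 0.1101]
force: [5.7, 1.1, 4.1]
grasp_force: 60.0
```

```bash
python3 -m creep '[{"tx":0,"ty":-0.05,"tz":0,"rx":0,"ry":0,"rz":0,"gripper":1},{"tx":0,"ty":0,"tz":0,"rx":0,"ry":0,"rz":0,"gripper":1},{"tx":0,"ty":0,"tz":0,"rx":0,"ry":0,"rz":0,"gripper":1}]'|grep -E "pos|force";python3 -m creep '[{"tx":0,"ty":-0.05,"tz":0,"rx":0,"ry":0,"rz":0,"gripper":1},{"tx":0,"ty":0,"tz":0,"rx":0,"ry":0,"rz":0,"gripper":1},{"tx":0,"ty":0,"tz":0,"rx":0,"ry":0,"rz":0,"gripper":1}]'|grep -E "pos|force"
```

```text
tool_pos: [0.598, 0.044, 0.1101]
force: [5.4, 7.3, 3.9]
grasp_force: 60.1
tool_pos: [0.598, 0.0439, 0.1101]
force: [6.4, 17.7, 5.5]
grasp_force: 60.4
```

It is firmly against the stop: 17.7 N with no movement. I'll ease off, release, lift, and measure the pin head.

```bash
python3 -m creep '[{"tx":0,"ty":0.06,"tz":0,"rx":0,"ry":0,"rz":0,"gripper":1},{"tx":0,"ty":0,"tz":0,"rx":0,"ry":0,"rz":0,"gripper":-1},{"tx":0,"ty":0,"tz":0,"rx":0,"ry":0,"rz":0,"gripper":-1},{"tx":0,"ty":0,"tz":0,"rx":0,"ry":0,"rz":0,"gripper":-1},{"tx":0,"ty":0,"tz":0,"rx":0,"ry":0,"rz":0,"gripper":-1},{"tx":0,"ty":0,"tz":0,"rx":0,"ry":0,"rz":0,"gripper":-1},{"tx":0,"ty":0,"tz":-0.6,"rx":0,"ry":0,"rz":0,"gripper":-1},{"tx":0,"ty":0,"tz":-0.9,"rx":0,"ry":0,"rz":0,"gripper":-1},{"tx":0,"ty":0,"tz":-0.6,"rx":0,"ry":0,"rz":0,"gripper":-1},{"tx":0,"ty":0,"tz":0,"rx":0,"ry":0,"rz":0,"gripper":-1}]'|tail -n 5
python3 - <<'E'
from h import *
im=snap("top","top3");i2=snap("side","side4")
def blob(i,c,r,thr):
    u,v=c;m=(i[v-r:v+r,u-r:u+r].max(2)<thr).astype(np.uint8)
    n,l,st,ce=cv2.connectedComponentsWithStats(m);k=1+np.argmax(st[1:,4]);print(st[k],ce[k]+[u-r,v-r]);return ce[k]+[u-r,v-r]
a=blob(im,(147,223),16,48);b=blob(i2,(195,302),14,48)
for z in(.067,.08):print(z,onz("top",*a,z),onz("side",*b,z))
o1,d1=ray("top",*a);o2,d2=ray("side",*b);k=np.linalg.lstsq(np.c_[d1,-d2],o2-o1,rcond=None)[0];print(o1+k[0]*d1,o2+k[1]*d2)
big=np.hstack([cv2.resize(im[205:240,130:165],(400,400),interpolation=cv2.INTER_CUBIC),cv2.resize(im[195:230,240:275],(400,400),interpolation=cv2.INTER_CUBIC)])
cv2.imwrite("pics/c7.png",big)
plan([.438,.342,.16],.081)
E
```

```text
tool_pos: [0.599, 0.0437, 0.1981]
eef_rot: [[-0.997, -0.081, 0.006], [-0.081, 0.997, -0.001], [-0.006, -0.002, -1.0]]
force: [0.2, 0.6, -0.1]
width: 0.0853
grasp_force: 0.0
[27  7  4 19 74] [159.47297297 223.24324324]
[10  9  8 10 64] [194.640625 301.5625  ]
0.067 [0.437392   0.30812134 0.067     ] [0.4392197  0.34356199 0.067     ]
0.08 [0.43661674 0.30494598 0.08      ] [0.43174055 0.34863116 0.08      ]
[0.43953642 0.3169046  0.03104106] [0.45727242 0.33132632 0.03562138]
t 58.0 pos [0.5975 0.0439 0.1941] yaw -3.06 q6 -0.23 | rz 0.0 tx 3.372 ty 7.75 tz 0.851
```

View pics/c7.png

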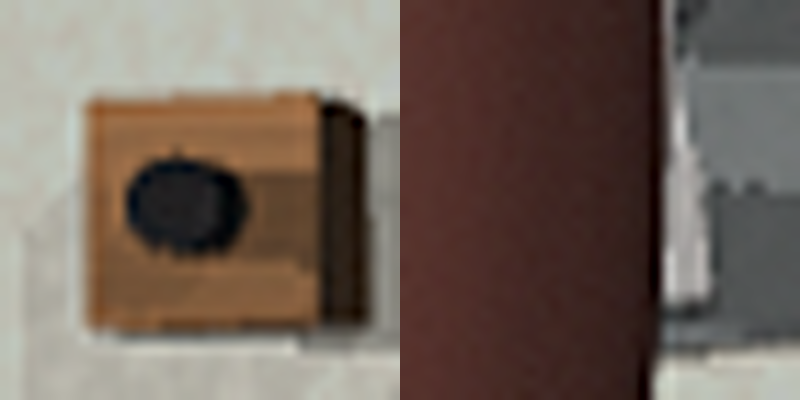

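c7 shows the pin head at crop (186,206) and its stand's top face centred at (203,212). I'll turn both into positions.

Run:
```python
from h import *
s=400/35;f=lambda u,v:(130+(u+.5)/s-.5,205+(v+.5)/s-.5)
print("stand",onz("top",*f(203.5,212.5),.054),"size",onz("top",*f(87,97),.054)-onz("top",*f(320,328),.054));print("head",onz("top",*f(186.5,206),.067))
a=f(186.5,206);o1,d1=ray("top",*a);o2,d2=ray("side",194.6,301.6);k=np.linalg.lstsq(np.c_[d1,-d2],o2-o1,rcond=None)[0];print(o1+k[0]*d1,o2+k[1]*d2)
```

```text
stand [0.43849212 0.34476258 0.054     ] size [0.05606422 0.05764364 0.        ]
head [0.4392785  0.34536702 0.067     ]
[0.43917555 0.34490796 0.06868615] [0.43837002 0.34428224 0.06846661]
```

The two views agree: the pin is at (0.4388,0.3448), with the head centre at 0.068 m against the expected 0.067. Going there.

```bash
python3 -m creep '[{"tx":0.33,"ty":0.78,"tz":0,"rx":0,"ry":0,"rz":0,"gripper":-1},{"tx":0.33,"ty":0.78,"tz":0,"rx":0,"ry":0,"rz":0,"gripper":-1},{"tx":0.33,"ty":0.78,"tz":0,"rx":0,"ry":0,"rz":0,"gripper":-1},{"tx":0.33,"ty":0.78,"tz":0,"rx":0,"ry":0,"rz":0,"gripper":-1},{"tx":0.33,"ty":0.78,"tz":0,"rx":0,"ry":0,"rz":0,"gripper":-1},{"tx":0.33,"ty":0.78,"tz":0,"rx":0,"ry":0,"rz":0,"gripper":-1},{"tx":0.33,"ty":0.78,"tz":0,"rx":0,"ry":0,"rz":0,"gripper":-1},{"tx":0.34,"ty":0.78,"tz":0.2,"rx":0,"ry":0,"rz":0,"gripper":-1},{"tx":0.35,"ty":0.78,"tz":0.6,"rx":0,"ry":0,"rz":0,"gripper":-1},{"tx":0.35,"ty":0.8,"tz":0.6,"rx":0,"ry":0,"rz":0,"gripper":-1},{"tx":0,"ty":0,"tz":0.4,"rx":0,"ry":0,"rz":0,"gripper":-1}]' >/dev/null; python3 -m creep '[{"tx":0,"ty":0,"tz":0,"rx":0,"ry":0,"rz":0,"gripper":-1},{"tx":0,"ty":0,"tz":0,"rx":0,"ry":0,"rz":0,"gripper":-1},{"tx":0,"ty":0,"tz":0,"rx":0,"ry":0,"rz":0,"gripper":-1}]'|tail -n 5
python3 - <<'E'
from h import *
plan([.4388,.3448,.066],.081)
E
```

```text
tool_pos: [0.4394, 0.3443, 0.1227]
eef_rot: [[-0.997, -0.08, 0.001], [-0.08, 0.997, 0.0], [-0.001, 0.0, -1.0]]
force: [-0.3, 0.3, 0.6]
width: 0.0852
grasp_force: 0.0
t 59.4 pos [0.4394 0.3443 0.1227] yaw -3.062 q6 0.35 | rz -0.01 tx 0.013 ty 0.013 tz 1.418
```

```bash
python3 -m creep '[{"tx":0.01,"ty":0.01,"tz":0.4,"rx":0,"ry":0,"rz":0,"gripper":-1},{"tx":0,"ty":0,"tz":0.5,"rx":0,"ry":0,"rz":0,"gripper":-1},{"tx":0,"ty":0,"tz":0.4,"rx":0,"ry":0,"rz":0,"gripper":-1},{"tx":0,"ty":0,"tz":0.1,"rx":0,"ry":0,"rz":0,"gripper":-1},{"tx":0,"ty":0,"tz":0,"rx":0,"ry":0,"rz":0,"gripper":-1},{"tx":0,"ty":0,"tz":0,"rx":0,"ry":0,"rz":0,"gripper":-1}]'|tail -n 5; python3 -m creep '[{"tx":0,"ty":0,"tz":0,"rx":0,"ry":0,"rz":0,"gripper":1},{"tx":0,"ty":0,"tz":0,"rx":0,"ry":0,"rz":0,"gripper":1},{"tx":0,"ty":0,"tz":0,"rx":0,"ry":0,"rz":0,"gripper":1},{"tx":0,"ty":0,"tz":0,"rx":0,"ry":0,"rz":0,"gripper":1},{"tx":0,"ty":0,"tz":0,"rx":0,"ry":0,"rz":0,"gripper":1},{"tx":0,"ty":0,"tz":0,"rx":0,"ry":0,"rz":0,"gripper":1},{"tx":0,"ty":0,"tz":0,"rx":0,"ry":0,"rz":0,"gripper":1},{"tx":0,"ty":0,"tz":0,"rx":0,"ry":0,"rz":0,"gripper":1}]'|tail -n 5
```

```text
tool_pos: [0.4383, 0.3454, 0.0664]
eef_rot: [[-0.997, -0.081, 0.001], [-0.081, 0.997, 0.0], [-0.001, 0.0, -1.0]]
force: [0.6, 0.2, 1.1]
width: 0.0854
grasp_force: 0.0
tool_pos: [0.4382, 0.3455, 0.0662]
eef_rot: [[-0.997, -0.081, 0.001], [-0.081, 0.997, 0.0], [-0.001, 0.0, -1.0]]
force: [-1.0, 0.2, 5.0]
width: 0.0221
grasp_force: 58.8
```

```bash
python3 -m creep '[{"tx":0,"ty":0,"tz":-0.2,"rx":0,"ry":0,"rz":0,"gripper":1},{"tx":0,"ty":0,"tz":-0.4,"rx":0,"ry":0,"rz":0,"gripper":1},{"tx":0,"ty":0,"tz":-0.6,"rx":0,"ry":0,"rz":0,"gripper":1},{"tx":0,"ty":0,"tz":-0.7,"rx":0,"ry":0,"rz":0,"gripper":1},{"tx":0,"ty":0,"tz":-0.7,"rx":0,"ry":0,"rz":0,"gripper":1},{"tx":0,"ty":0,"tz":-0.6,"rx":0,"ry":0,"rz":0,"gripper":1},{"tx":0,"ty":0,"tz":0,"rx":0,"ry":0,"rz":0,"gripper":1},{"tx":0,"ty":0,"tz":0,"rx":0,"ry":0,"rz":0,"gripper":1}]'|tail -n 5
python3 - <<'E'
from h import *
im=snap("side","side5");p=state()["tool_pos"];u,v=px("side",p-[0,0,.03]).astype(int)
cv2.imwrite("pics/c8.png",cv2.resize(im[v-30:v+30,u-30:u+30],(500,500),interpolation=cv2.INTER_CUBIC));print(u,v)
plan([.4590,.0325,.187],.081)
E
```

```text
tool_pos: [0.4382, 0.3454, 0.1947]
eef_rot: [[-0.997, -0.081, 0.001], [-0.081, 0.997, 0.0], [-0.001, 0.0, -1.0]]
force: [-0.3, 0.3, -2.0]
width: 0.0218
grasp_force: 58.7
190 280
t 61.6 pos [0.4377 0.3452 0.1936] yaw -3.06 q6 0.35 | rz 0.0 tx 0.102 ty -7.836 tz 0.165
```

View pics/c8.png

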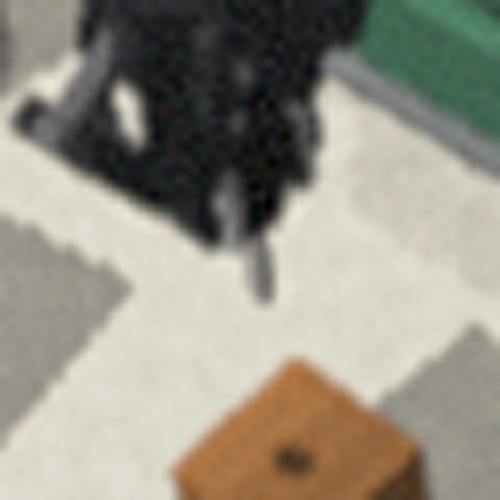

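c8 shows the pin held with its shank tip at crop (265,300), and the stand empty below. I'll check the tip's offset and then carry it over.

```bash
python3 - <<'E'
from h import *
p=state()["tool_pos"];t=p-[0,0,.0572];print(px("side",t),onz("side",160+265.5/8.333-.5,250+299/8.333-.5,t[2])-t)
E
python3 -m creep '[{"tx":0.01,"ty":-0.78,"tz":0,"rx":0,"ry":0,"rz":0,"gripper":1},{"tx":0.01,"ty":-0.78,"tz":0,"rx":0,"ry":0,"rz":0,"gripper":1},{"tx":0.01,"ty":-0.78,"tz":0,"rx":0,"ry":0,"rz":0,"gripper":1},{"tx":0.01,"ty":-0.78,"tz":0,"rx":0,"ry":0,"rz":0,"gripper":1},{"tx":0.01,"ty":-0.78,"tz":0,"rx":0,"ry":0,"rz":0,"gripper":1},{"tx":0.01,"ty":-0.78,"tz":0,"rx":0,"ry":0,"rz":0,"gripper":1},{"tx":0.01,"ty":-0.78,"tz":0,"rx":0,"ry":0,"rz":0,"gripper":1},{"tx":0.01,"ty":-0.78,"tz":0,"rx":0,"ry":0,"rz":0,"gripper":1},{"tx":0.01,"ty":-0.78,"tz":0,"rx":0,"ry":0,"rz":0,"gripper":1},{"tx":0.01,"ty":-0.8,"tz":0,"rx":0,"ry":0,"rz":0,"gripper":1},{"tx":0,"ty":0,"tz":0,"rx":0,"ry":0,"rz":0,"gripper":1},{"tx":0,"ty":0,"tz":0,"rx":0,"ry":0,"rz":0,"gripper":1}]' >/dev/null; python3 -m creep '[{"tx":0,"ty":0,"tz":0.3,"rx":0,"ry":0,"rz":0,"gripper":1},{"tx":0,"ty":0,"tz":0.3,"rx":0,"ry":0,"rz":0,"gripper":1},{"tx":0,"ty":0,"tz":0,"rx":0,"ry":0,"rz":0,"gripper":1},{"tx":0,"ty":0,"tz":0,"rx":0,"ry":0,"rz":0,"gripper":1}]'|tail -n 5
python3 - <<'E'
from h import *
plan([.4590,.0325,.155],.081)
im=snap("side","side6");u,v=px("side",[.459,.0325,.1]).astype(int);print(u,v)
cv2.imwrite("pics/c9.png",cv2.resize(im[v-25:v+25,u-25:u+25],(550,550),interpolation=cv2.INTER_CUBIC))
E
```

```text
[191.62722662 286.58412271] [ 0.00321966 -0.00205923  0.        ]
tool_pos: [0.4587, 0.0339, 0.169]
eef_rot: [[-0.997, -0.082, -0.001], [-0.082, 0.997, 0.0], [0.001, 0.0, -1.0]]
force: [-0.4, 0.7, 0.0]
width: 0.0218
grasp_force: 58.9
t 63.2 pos [0.4587 0.0339 0.169 ] yaw -3.059 q6 -0.29 | rz 0.01 tx -0.004 ty -0.034 tz 0.351
267 223
```

View pics/c9.png

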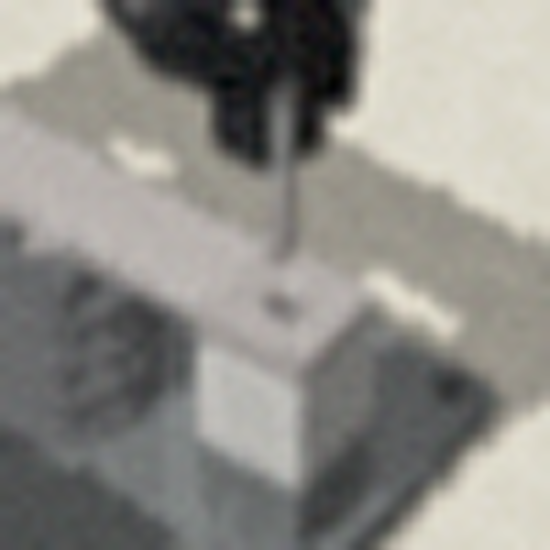

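c9 shows the pin tip at crop (285,258) above the keeper hole at (278,307). I'll compute the difference between them.

Run:
```python
from h import *
g=lambda u,v:(242+(u+.5)/11-.5,198+(v+.5)/11-.5)
p=state()["tool_pos"];h=onz("side",*g(278,306),.093);t=onz("side",*g(285,256),p[2]-.0572);print("hole",h,"tip",t,"tool",p,"hole-tip",h-t)
```

```text
hole [0.46078363 0.03298295 0.093     ] tip [0.4594406  0.0318046  0.11242354] tool [0.45909006 0.03364838 0.16962354] hole-tip [ 0.00134303  0.00117835 -0.01942354]
```

```bash
python3 -m creep '[{"tx":-0.01,"ty":0.01,"tz":0.2,"rx":0,"ry":0,"rz":0,"gripper":1},{"tx":0,"ty":0,"tz":0.15,"rx":0,"ry":0,"rz":0,"gripper":1},{"tx":0,"ty":0,"tz":0.1,"rx":0,"ry":0,"rz":0,"gripper":1},{"tx":0,"ty":0,"tz":0.08,"rx":0,"ry":0,"rz":0,"gripper":1},{"tx":0,"ty":0,"tz":0.06,"rx":0,"ry":0,"rz":0,"gripper":1},{"tx":0,"ty":0,"tz":0,"rx":0,"ry":0,"rz":0,"gripper":1},{"tx":0,"ty":0,"tz":0,"rx":0,"ry":0,"rz":0,"gripper":1}]'|tail -n 5
```

```text
tool_pos: [0.4597, 0.0336, 0.1463]
eef_rot: [[-0.997, -0.081, 0.0], [-0.081, 0.997, -0.0], [-0.0, -0.0, -1.0]]
force: [0.5, 0.5, -0.5]
width: 0.022
grasp_force: 58.9
```

The tip is in the hole with no force. I'll keep going, in two checked stages.

```bash
python3 -m creep '[{"tx":0,"ty":0,"tz":0.1,"rx":0,"ry":0,"rz":0,"gripper":1},{"tx":0,"ty":0,"tz":0.1,"rx":0,"ry":0,"rz":0,"gripper":1},{"tx":0,"ty":0,"tz":0,"rx":0,"ry":0,"rz":0,"gripper":1}]'|grep -E "pos|force|rot"; python3 -m creep '[{"tx":0,"ty":0,"tz":0.1,"rx":0,"ry":0,"rz":0,"gripper":1},{"tx":0,"ty":0,"tz":0.1,"rx":0,"ry":0,"rz":0,"gripper":1},{"tx":0,"ty":0,"tz":0,"rx":0,"ry":0,"rz":0,"gripper":1}]'|grep -E "pos|force"
```

```text
tool_pos: [0.4593, 0.0336, 0.1375]
eef_rot: [[-0.997, -0.081, -0.001], [-0.081, 0.997, -0.0], [0.001, -0.0, -1.0]]
force: [-0.3, -1.4, -1.5]
grasp_force: 58.7
tool_pos: [0.4593, 0.0336, 0.1295]
force: [-0.3, -2.5, -0.8]
grasp_force: 58.7
```

```bash
python3 -m creep '[{"tx":0,"ty":-0.015,"tz":0.1,"rx":0,"ry":0,"rz":0,"gripper":1},{"tx":0,"ty":0,"tz":0.1,"rx":0,"ry":0,"rz":0,"gripper":1},{"tx":0,"ty":0,"tz":0,"rx":0,"ry":0,"rz":0,"gripper":1}]'|grep -E "pos|force|rot"; python3 -m creep '[{"tx":0,"ty":0,"tz":0.15,"rx":0,"ry":0,"rz":0,"gripper":1},{"tx":0,"ty":0,"tz":0.12,"rx":0,"ry":0,"rz":0,"gripper":1},{"tx":0,"ty":0,"tz":0,"rx":0,"ry":0,"rz":0,"gripper":1},{"tx":0,"ty":0,"tz":0,"rx":0,"ry":0,"rz":0,"gripper":1}]'|grep -E "pos|force"
```

```text
tool_pos: [0.4594, 0.0333, 0.1214]
eef_rot: [[-0.997, -0.081, -0.001], [-0.081, 0.997, 0.001], [0.001, 0.001, -1.0]]
force: [-0.6, 0.3, -0.4]
grasp_force: 58.8
tool_pos: [0.4596, 0.0331, 0.1112]
force: [1.3, -0.4, -1.3]
grasp_force: 58.8
```

Head contact is expected at TCP z of about 0.105.

```bash
python3 -m creep '[{"tx":0,"ty":0,"tz":0.08,"rx":0,"ry":0,"rz":0,"gripper":1},{"tx":0,"ty":0,"tz":0.06,"rx":0,"ry":0,"rz":0,"gripper":1},{"tx":0,"ty":0,"tz":0.02,"rx":0,"ry":0,"rz":0,"gripper":1},{"tx":0,"ty":0,"tz":0,"rx":0,"ry":0,"rz":0,"gripper":1},{"tx":0,"ty":0,"tz":0,"rx":0,"ry":0,"rz":0,"gripper":1}]'|grep -E "pos|force"
```

```text
tool_pos: [0.4597, 0.033, 0.1052]
force: [-1.9, 0.5, 3.2]
grasp_force: 59.5
```

The head is seated. I'll release, lift clear, and check.

```bash
python3 -m creep '[{"tx":0,"ty":0,"tz":0,"rx":0,"ry":0,"rz":0,"gripper":-1},{"tx":0,"ty":0,"tz":0,"rx":0,"ry":0,"rz":0,"gripper":-1},{"tx":0,"ty":0,"tz":0,"rx":0,"ry":0,"rz":0,"gripper":-1},{"tx":0,"ty":0,"tz":0,"rx":0,"ry":0,"rz":0,"gripper":-1},{"tx":0,"ty":0,"tz":0,"rx":0,"ry":0,"rz":0,"gripper":-1},{"tx":0,"ty":0,"tz":-0.4,"rx":0,"ry":0,"rz":0,"gripper":-1},{"tx":0,"ty":0,"tz":-0.8,"rx":0,"ry":0,"rz":0,"gripper":-1},{"tx":0,"ty":0,"tz":-0.8,"rx":0,"ry":0,"rz":0,"gripper":-1},{"tx":0,"ty":0,"tz":-0.8,"rx":0,"ry":0,"rz":0,"gripper":-1},{"tx":0,"ty":0,"tz":0,"rx":0,"ry":0,"rz":0,"gripper":-1},{"tx":0,"ty":0,"tz":0,"rx":0,"ry":0,"rz":0,"gripper":-1}]'|tail -n 5
python3 - <<'E'
from h import *
im=snap("side","side7");u,v=px("side",[.5,.035,.09]).astype(int);print(u,v)
cv2.imwrite("pics/c10.png",cv2.resize(im[v-45:v+45,u-45:u+45],(590,590),interpolation=cv2.INTER_CUBIC))
E
```

```text
tool_pos: [0.4602, 0.033, 0.2174]
eef_rot: [[-0.997, -0.081, 0.001], [-0.081, 0.997, -0.0], [-0.001, -0.0, -1.0]]
force: [-0.4, 0.6, -1.7]
width: 0.0861
grasp_force: 0.0
256 220
```

View pics/c10.png

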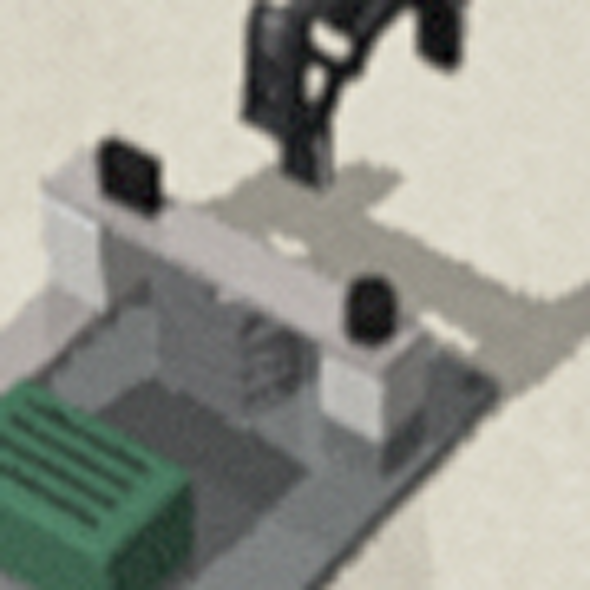

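c10 shows the arm shut over the stack, with the pin's head resting on it at crop (370,310) and the gripper empty and clear. Handing in.

```bash
python3 -c "
from cell import job_done
print(job_done())"
```

```text
the job is handed in; nothing more can be done
None
```

I handed the job in: all four grey cams are home on the spindle, the keeper arm is shut against its stop, and the pin's head rests on the arm; the hand-in returned no verdict, and I kept clear of the carton, tape core and mug but took no final picture of them.

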